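# Present the notched witness plate to the code reader

## Task

Three gold-coated glass witness plates stand on edge in the slotted rack; only one has a corner cut out, and that corner marks its frosted end, whose frosted, engraved face is the one you look at when the notch is at the upper right. Grip that plate by its coated part with your fingers off the frosted end, draw it straight up out of its slot until it is clear of the rack, and present it to the hands-free code reader: frosted face square to the reader's window, right way up with the notched long edge uppermost, and the middle of the frosted field straight in front of the window about 15 cm away. Leave the other plates and the things on the bench alone, do not bump the reader, and finish still holding the plate steady there in the air: do not put it down or let go.

Things in the scene. Friction and masses are not known exactly. Their poses are not given: they have to be found in the camera images.
- plate_centre (a point): Centre of the notched glass plate: loose, 100 long (x) x 8 thick (y) x 60 mm high (z), 120 g, standing on its long edge in the rack, top edge 66 mm above the bench, 40 mm of it above the rack. A 12 x 12 mm notch is cut from its +x +z corner. Frosted field: on the -y face, x from +14 to +50 mm, full height, with a small dark engraved square. The rest (x below +14 mm) is gold-coated, its middle at x -18 mm: grip there.
- plate_label (a point): Middle of the frosted field, on the notched plate's frosted face: x +32 mm, y -4 mm, z 0 from the plate's centre. Same axes as the plate: x along its length to the frosted end, z from the lower long edge to the notched long edge (up at the start); the frosted face looks along -y.
- rack: Fixed black plastic rack, 110 (x) x 174 (y) x 26 mm high, alike from both ends; origin under its middle, on the bench. Nine open-topped slots along y, 16 mm apart, 10 mm wide, floor 6 mm above the bench. The three plates stand at y = -64, 0 and +64 mm in any order, upright, their axes parallel to the rack's. It may stand at any yaw.
- blank1_centre (a point): Centre of a plain glass plate, 100 x 8 x 60 mm with all four corners whole and no frosted end, standing in the rack. Leave alone.
- blank2_centre (a point): Centre of the second plain glass plate, same as the first. Leave alone.
- reader_window (a point): Middle of the code reader's window, 286 mm above the bench, on the front of a black head (46 wide, 36 high, 70 mm long) that lies behind it, to its +x. It looks along its own -x, 35 degrees below level, towards the robot's side of the bench; its y is level. The reading point, 150 mm out from the window along -x, is about 200 mm above the bench.
- reader: Fixed stand of the reader; origin on the bench, 50 mm horizontally behind the window; the reader looks to the stand's -x. Round black foot of radius 60 mm, 10 mm high, centred 30 mm behind the origin; bent steel rod of 12 mm, 45 mm behind the origin, up to 335 mm high, to the back of the head.
- pliers: Pliers lying on the bench, 130 x 60 mm, 14 mm high, one orange and one black handle; origin near the joint. Leave alone.
- brooch: Flat gold filigree piece, 70 x 55 mm, about 15 mm high, lying on the bench; origin under its middle. Leave alone.
- dish: Round steel dish with gold links, 80 mm across, 16 mm high; origin under its middle. Leave alone.
Mind the look-alikes: they are no part of the job. Leave any blue or turquoise look-alike of the part that bears plate_centre alone.

How it is judged:
By the outcome, as a careful person would: the job done as asked, in the order asked, and still so for the second after the job is handed in, while the arm keeps its last pose, push and grip.
It also fails if it takes over 38 s, if anything falls off the work surface, if the arm or the gripper's body presses on something with over 40 N, if the wrist force passes 120 N, or if a joint passes its speed limit or range.

## Robot

A 7-joint arm with a two-finger parallel gripper is mounted at the origin on the work surface. World frame = base frame: x ahead of the robot, y to its left, z up, the work surface at z = 0. Lengths are in mm, angles in rad, forces in N, time in s.
With the tool pointing down it reaches from about 400 to 875 mm from the base axis. Payload 4.4 kg.
Tool frame: the origin (TCP) lies midway between the tips of the shut fingers; the grasp point (between the pads) lies 19 mm behind it; z points along the fingers, y is the line along which they close (so a half turn about z gives the same grasp; the last joint's range is limited). The gripper opens to 85 mm and grips with 20 to 120 N. Pads are 22 mm wide; open, the fingers measure 114 mm over their backs; the gripper's body (76 mm by 85 mm) begins 54 mm behind the grasp point. The pads swing forward as they close: fully open they stand 13 mm farther back than shut.
Start: joints at [-1.183, 0.628, 0.038, 1.517, -0.027, 0.996, -0.02], TCP at [284.929, 584.237, 231.313] pointing down, gripper open.
Joint ranges: [-3.06, 3.06], [-0.37, 2.12], [-1.25, 1.32], [0.18, 2.47], [-1.1, 4.24], [0.23, 1.98], [-2.94, 2.94]. Speed limits (rad/s): [2.57, 2.57, 3.14, 3.14, 3.14, 3.14, 3.14].

## Interface

Orientations are given as [roll, pitch, yaw] about the fixed x, y, z axes, in that order (R = Rz(yaw) Ry(pitch) Rx(roll)).
In Python, from cell import read_state, get_image, finish_job gives the robot as it stands.
- The arm moves only by the tool send_rows, never from a script. Its argument "series" is a list of rows, each an object of numbers: "ax", "ay", "az": the turn, a rotation vector about the tool's x, y, z in rad; "dx", "dy", "dz": the shift along the tool's x, y, z in cm; "hand": the closure, from 0 (fully open) to 1 (shut). In form: [{"ax": .., "ay": .., "az": .., "dx": .., "dy": .., "dz": .., "hand": ..}, ...]. A call has 1 to 10 rows; each row is the pose to reach, as a shift and turn from the pose commanded when the call began, along the tool's axes at that moment; what a row does not reach only later rows make up. A row lasts 1/10 s, in which the tool goes at most 50 mm and 8.59 degrees, less where a joint would pass 70% of its speed; a pose out of reach is approached as far as the arm can. A call with a gripper value outside its range is refused whole. The fingers move at their own pace and stop on an object; the grip force is fixed at half the most. Time passes only in rows, so rows that repeat a pose let the fingers close. It gives the time, the measured TCP pose, the force, the opening and the grip force at its end, in the units of the state.
- read_state(): the state, without advancing time (a new reading comes with each control period).
- get_image(name): name is "scene" or "side" or "wrist"; returns a dict with "pixels" (480x640x3 uint8, red, green, blue), "mtx" (3x3 intrinsics, pixels), "R" (3x3) and "t" (3): a world point X has camera coordinates R X + t. Camera axes: x right, y down, z forward; pixel columns grow to the right and rows downward; lengths in mm; the calibration is good to about 2 mm. A picture is of the moment at which its call begins. There is no depth.
- finish_job(): hands the job in; it is judged then, once.
The state is a dict: "clock": time; "qpos": joint angles; "qd": joint speeds; "tau": joint torques, N m; "eef_pos": TCP position; "tool_rot": TCP orientation; "force": force on the tool from outside, world axes, zero at the start; "torque": the same for the moment, N m; "width": finger opening in mm; "gripper_force": force on a finger pad.
Only numpy, scipy, OpenCV 4.12 (cv2) and the standard library are available. Lean on these libraries where they do the work, as an engineer would, in place of code of your own. Each camera call takes 0.05 s, during which the arm holds its last target. There are 200 camera calls.

## Working session

There is one attempt and no reset: what is moved stays moved. The work goes in short steps, Python scripts to look and compute and a tool call to move; the robot and the scene stay as the last step left them, time stands still between calls to the robot, and variables do not carry over. Pictures are saved under pics/ and viewed, at most 10 in all, crops included, and the job is handed in when it is done.

Besides the shell and the picture viewer there is one more tool, called after "Request:" by a JSON object that holds its "api" and its "payload", one argument or row to a line. send_rows: Moves the arm, as the interface text tells. Its arguments: {"type":"object","properties":{"series":{"type":"array","items":{"type":"object","properties":{"ax":{"type":"number"},"ay":{"type":"number"},"az":{"type":"number"},"dx":{"type":"number"},"dy":{"type":"number"},"dz":{"type":"number"},"hand":{"type":"number"}}}}},"required":["series"]}

```bash
mkdir -p pics; ls; cat > h.py <<'E'
import numpy as np, cv2
from cell import read_state, get_image, finish_job
def snap(n,f):
    d=get_image(n); cv2.imwrite(f'pics/{f}.png',d['pixels'][:,:,::-1]); np.savez(f'pics/{f}.npz',m=d['mtx'],R=d['R'],t=d['t']); return d
def load(f):
    d=np.load(f'pics/{f}.npz'); return d['m'],np.array(d['R']),np.array(d['t']).ravel()
def ray(f,u,v):
    m,R,t=load(f); return -R.T@t, R.T@np.linalg.solve(m,[u,v,1.])
def onz(f,u,v,z):
    c,d=ray(f,u,v); return c+d*(z-c[2])/d[2]
def proj(f,X):
    m,R,t=load(f); p=(R@np.atleast_2d(X).T).T+t; p=p@m.T; return p[:,:2]/p[:,2:]
def tri(obs):
    A=np.zeros((3,3));b=np.zeros(3)
    for f,u,v in obs:
        c,d=ray(f,u,v); d/=np.linalg.norm(d); P=np.eye(3)-np.outer(d,d); A+=P;b+=P@c
    return np.linalg.solve(A,b)
E
python3 - <<'E'
from h import *
for n in('scene','side','wrist'): 
    d=snap(n,n+'0'); m,R,t=load(n+'0'); print(n,m[0,0],(-R.T@t).round(),R[2].round(2))
print(read_state())
E
```

```text
pics
scene 549.8754141156262 [1278. -587.  974.] [-0.6   0.44 -0.67]
side 497.5166420217562 [355. 643. 666.] [ 0.26 -0.78 -0.57]
wrist 410.8483171285094 [223. 616. 374.] [ 0.25 -0.12 -0.96]
{'clock': 0.15, 'qpos': array([-1.18280262,  0.62912844,  0.03845767,  1.51813015, -0.02699691,
        0.99633868, -0.01999933]), 'qd': array([-0.00088277, -0.00227051,  0.00078679, -0.00175839,  0.00087714,
       -0.00023926,  0.00154784]), 'tau': array([ 2.52917554e-03, -5.63787782e+01,  1.22812685e+00, -1.93646014e+01,
        1.11672690e-02,  7.42630160e-03, -7.37857135e-06]), 'eef_pos': array([284.71025743, 583.79061814, 230.60652461]), 'tool_rot': array([-3.14010620e+00,  1.52172210e-05,  2.68779398e+00]), 'force': array([-0.07323493,  0.69430979, -0.66120368]), 'torque': array([ 0.02541476, -0.0074022 ,  0.00275084]), 'gripper_force': 0.0, 'width': 85.43724853856115}
```

View pics/scene0.png

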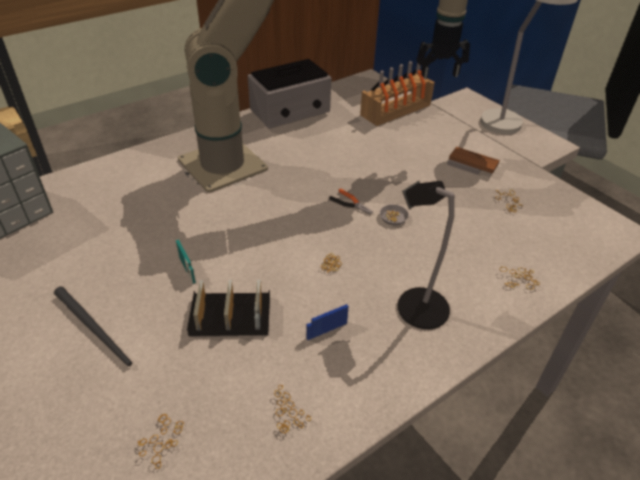

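View pics/side0.png

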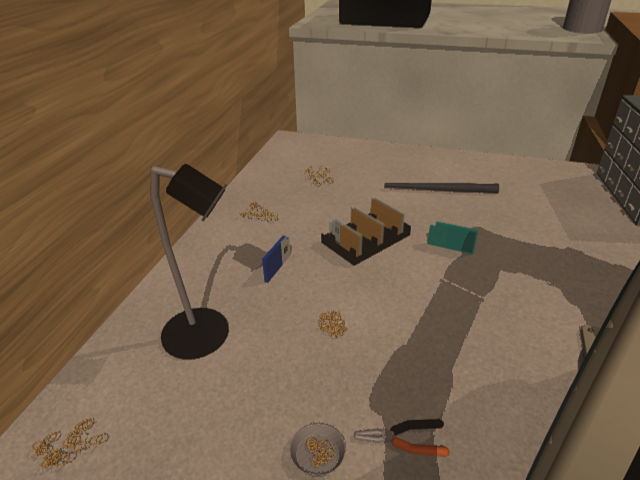

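Scene shows the black rack at (230,315) with plates at (200,305), (229,305) and (259,305). The blue look-alike is at (327,322), the turquoise one at (186,260), and the reader foot at (423,308). In the side view the plates are at (345,237), (366,225) and (387,216), and the nearest shows a pale end at (336,230). I'll check this choice in a close crop.

```bash
python3 - <<'E'
import cv2,numpy as np
a=cv2.imread('pics/side0.png')[190:270,310:420]; b=cv2.imread('pics/scene0.png')[275:345,180:280]
A=cv2.resize(a,(550,400),interpolation=3)
cv2.imwrite('pics/c1.png',cv2.resize(a,(770,560),interpolation=cv2.INTER_CUBIC))
cv2.imwrite('pics/c2.png',cv2.resize(b,(800,560),interpolation=cv2.INTER_CUBIC))
E
```

```text
(no output)
```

View pics/c1.png

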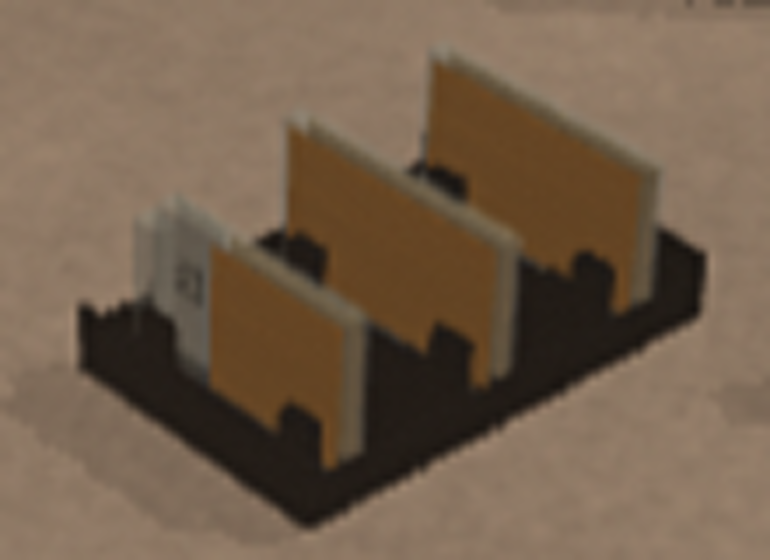

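View pics/c2.png

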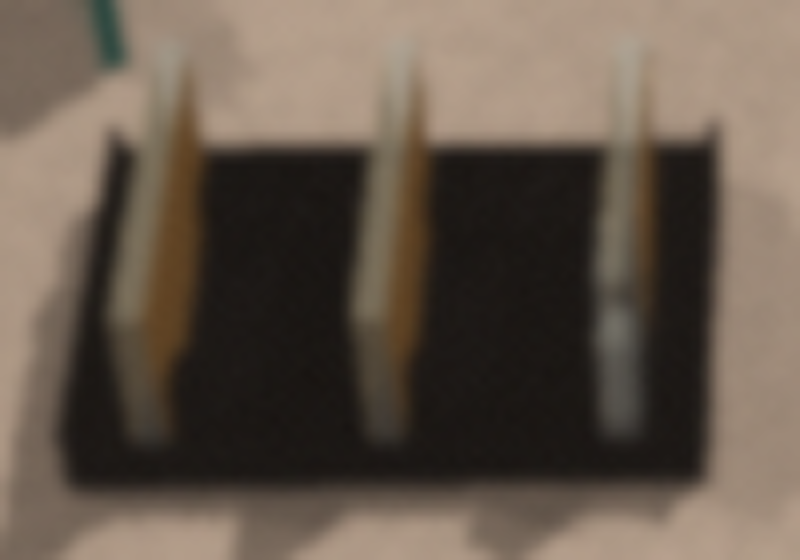

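```bash
python3 - <<'E'
from h import *
a=cv2.imread('pics/side0.png')[150:240,140:240]; b=cv2.imread('pics/scene0.png')[165:225,390:470]
A=cv2.resize(a,(400,360),interpolation=2); B=cv2.resize(b,(400,300),interpolation=2)
o=np.zeros((360,800,3),np.uint8); o[:,:400]=A; o[:300,400:]=B; cv2.imwrite('pics/c3.png',o)
print('side corners z0',[onz('side0',310+x/7,190+y/7,0).round(1) for x,y in((80,370),(310,525),(705,315))])
print('scene corners z0',[onz('scene0',180+x/8,275+y/8,0).round(1) for x,y in((70,487),(700,478))])
print('plate top: coated end, notch step side',[onz('side0',310+x/7,190+y/7,66).round(1) for x,y in((345,320),(225,245),(185,205))])
print('scene plate top end,notch',[onz('scene0',180+x/8,275+y/8,66).round(1) for x,y in((630,40),(615,290))])
# foot ellipse
for n,c in(('side0',(195,333)),('scene0',(423,308))): print(n,'foot',onz(n,*c,10).round(1))
E
```

```text
side corners z0 [array([ 623.9, -223.1,    0. ]), array([ 533.9, -165.6,    0. ]), array([ 435.2, -306.9,    0. ])]
scene corners z0 [array([ 529.6, -367.4,    0. ]), array([ 625.1, -225.9,    0. ])]
plate top: coated end, notch step side [array([ 528.8, -182.1,   66. ]), array([ 573. , -210.9,   66. ]), array([ 590.6, -229. ,   66. ])]
scene plate top end,notch [array([ 529.6, -185.9,   66. ]), array([ 604.3, -236.1,   66. ])]
side0 foot [760.4 112.3  10. ]
scene0 foot [770.9  99.8  10. ]
```

View pics/c3.png

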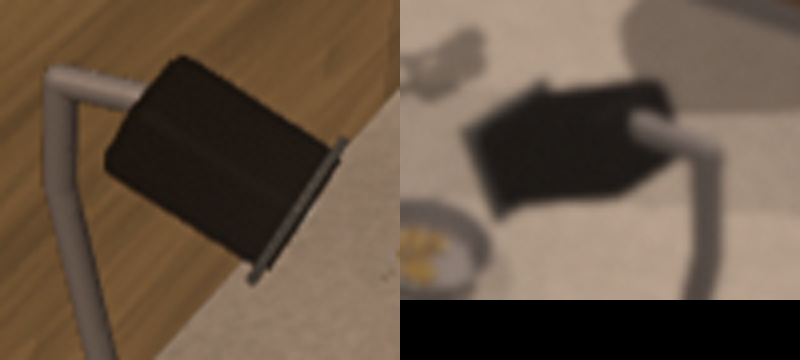

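Side crop: the head's flange runs from (226,185) to (203,220) px and the rod bend is at (155,169). In the scene crop the flange is at (403–418, 182–208) and the rod bend at (451,194). I'll fit the reader pose to the dark silhouettes of head and foot.

```bash
cat > fit.py <<'E'
from h import *
from scipy.optimize import minimize
def mask(f,box):
    g=cv2.imread(f'pics/{f}.png').max(2); m=np.zeros(g.shape,np.uint8); x0,y0,x1,y1=box
    m[y0:y1,x0:x1]=(g[y0:y1,x0:x1]<60); n,l,s,_=cv2.connectedComponentsWithStats(m); return (l==1+s[1:,4].argmax()).astype(np.uint8)
B=[('side0',(150,150,235,228),'h'),('scene0',(395,170,450,212),'h'),('side0',(150,295,240,365),'f'),('scene0',(390,285,455,332),'f')]
M=[(f,k,mask(f,b)) for f,b,k in B]
c,s=np.cos(np.radians(35)),np.sin(np.radians(35))
th=np.linspace(0,6.28,40)
H=np.array([[-50+c*b-s*u,y,286+s*b+c*u] for b in(0,70) for y in(-23,23) for u in(-18,18)])
F=np.array([[30+60*np.cos(t),60*np.sin(t),z] for t in th for z in(0,10)])
def W(P,p):
    C,S=np.cos(p[2]),np.sin(p[2]); return P@np.array([[C,S,0],[-S,C,0],[0,0,1]])+[p[0],p[1],0]
def cost(p,show=False):
    e=[]
    for f,k,m in M:
        h=cv2.convexHull(np.float32(proj(f,W(H if k=='h' else F,p)))); r=np.zeros_like(m)
        cv2.fillConvexPoly(r,np.int32(np.round(h*16)),1,shift=4); e.append(1-(r&m).sum()/max(1,(r|m).sum()))
    if show: print(np.round(e,3),[m.sum() for _,_,m in M])
    return sum(e)
if __name__=='__main__':
    best=None
    for y0 in np.arange(0,6.2,.4):
        p0=np.array([765-30*np.cos(y0),106-30*np.sin(y0),y0])
        r=minimize(cost,p0,method='Nelder-Mead',options=dict(initial_simplex=p0+np.array([[0,0,0],[8,0,0],[0,8,0],[0,0,.25]])))
        if best is None or r.fun<best.fun: best=r
    p=best.x; print(p.round(3),np.degrees(p[2])); cost(p,1)
    print('window',W(np.array([[-50,0,286],[-50-150*c,0,286-150*s]]),p).round(1))
E
python3 fit.py
```

```text
[735.876 100.674   6.396] 366.48686173581103
[0.188 0.324 0.108 0.177] [np.uint64(1652), np.uint64(677), np.uint64(2559), np.uint64(1549)]
window [[686.2  95.  286. ]
 [564.1  81.1 200. ]]
```

```bash
python3 - <<'E'
from fit import *
p=[735.876,100.674,.1132]
print('bend',tri([('side0',155,168.75),('scene0',451,194)]).round(1), 'pred xy',W(np.array([[45,0,330]]),p).round(1))
for f in('side0','scene0'): print(f,[(tuple(np.int32([b,y,u])),q.round(1).tolist()) for (b,y,u),q in zip([(b,y,u) for b in(0,70) for y in(-23,23) for u in(-18,18)],proj(f,W(H,p)))])
cv=[]
for f,k,m in M:
    ys,xs=np.nonzero(m); print(f,k,xs.min(),xs.max(),ys.min(),ys.max())
im=[cv2.imread('pics/side0.png'),cv2.imread('pics/scene0.png')]
for f,i in zip(('side0','scene0'),im):
    for P in(H,F): cv2.polylines(i,[cv2.convexHull(np.int32(proj(f,W(P,p)).round()))],True,(0,255,0),1)
o=np.hstack([cv2.resize(im[0][150:370,130:250],(400,733)),cv2.resize(im[1][165:335,380:480],(400,680+53))]); cv2.imwrite('pics/c4.png',cv2.resize(o,(600,550)))
E
```

```text
bend [770.2 106.2 336.3] pred xy [[780.6 105.8 330. ]]
side0 [((np.int32(0), np.int32(-23), np.int32(-18)), [215.8, 202.6]), ((np.int32(0), np.int32(-23), np.int32(18)), [226.3, 186.8]), ((np.int32(0), np.int32(23), np.int32(-18)), [204.8, 219.1]), ((np.int32(0), np.int32(23), np.int32(18)), [215.6, 202.9]), ((np.int32(70), np.int32(-23), np.int32(-18)), [175.9, 176.7]), ((np.int32(70), np.int32(-23), np.int32(18)), [185.4, 159.9]), ((np.int32(70), np.int32(23), np.int32(-18)), [162.6, 192.2]), ((np.int32(70), np.int32(23), np.int32(18)), [172.2, 174.9])]
scene0 [((np.int32(0), np.int32(-23), np.int32(-18)), [407.6, 207.1]), ((np.int32(0), np.int32(-23), np.int32(18)), [401.6, 190.7]), ((np.int32(0), np.int32(23), np.int32(-18)), [422.2, 197.7]), ((np.int32(0), np.int32(23), np.int32(18)), [416.5, 181.7]), ((np.int32(70), np.int32(-23), np.int32(-18)), [433.2, 205.3]), ((np.int32(70), np.int32(-23), np.int32(18)), [427.1, 188.0]), ((np.int32(70), np.int32(23), np.int32(-18)), [448.1, 195.5]), ((np.int32(70), np.int32(23), np.int32(18)), [442.2, 178.5])]
side0 h 166 222 164 215
scene0 h 405 443 182 206
side0 f 161 228 308 358
scene0 f 398 448 288 328
```

View pics/c4.png

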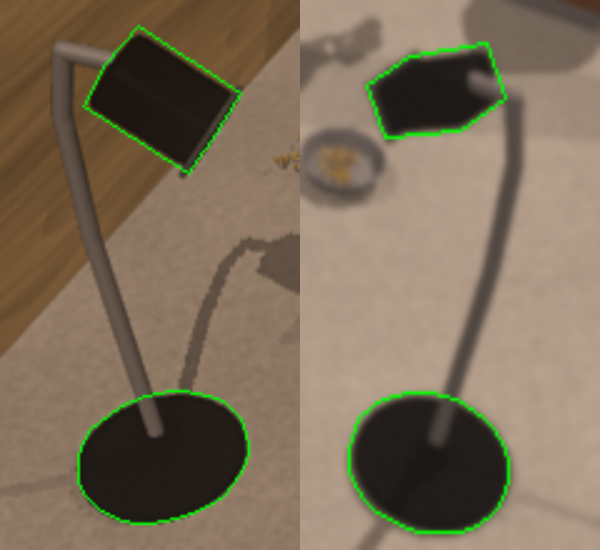

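The overlay matches the head and foot in both views. Reader: window at (686,95,286), yaw about 6.5°. Rack yaw is about −34.3°, with the notched plate at its +y slot and its notch end at +x. The frosted face is therefore the −y side, away from the side camera. Now I'll plan the hover.

```bash
cat >> h.py <<'E'
from scipy.spatial.transform import Rotation as Ro
def plan(P,R,frm=None):
    s=read_state(); p0,R0=(s['eef_pos'],Ro.from_euler('xyz',s['tool_rot'])) if frm is None else frm
    d=R0.inv().apply(np.array(P)-p0)/10; a=(R0.inv()*R).as_rotvec()
    print('t',s['clock'],'d cm',d.round(2),'a',a.round(3),'deg',round(np.degrees(np.linalg.norm(a)),1))
E
python3 - <<'E'
from h import *
D=lambda y: Ro.from_euler('xyz',[np.pi,0,y])
A=(np.array([425,190,200.]),D(1.24)); B=([552,-203,180],D(-.599))
plan(*A); plan(*B,A)
C=(np.array([500,-20,200.]),D(-.2)); plan(*C,A); plan(*B,C)
from fit import tri
print([tri([('side0',*a),('scene0',*b)]).round(1) for a,b in (((225.75,185),(403,191)),)])
E
```

```text
t 0.15 d cm [-29.87 -29.24   3.1 ] a [-1.000e-03  1.000e-03  1.448e+00] deg 83.0
t 0.15 d cm [-33.04  24.78   2.  ] a [ 0.    -0.     1.839] deg 105.4
t 0.15 d cm [-17.43  13.91   0.  ] a [ 0.   -0.    1.44] deg 82.5
t 0.15 d cm [ 8.73 16.9   2.  ] a [ 0.    -0.     0.399] deg 22.9
[array([681. ,  70.4, 302.5])]
```

Request:
{"api": "send_rows", "payload": {
  "series": [
    {"dx": -15, "dy": -14.6, "dz": 1.5, "az": 0.72, "hand": 0.5},
    {"dx": -29.9, "dy": -29.2, "dz": 3.1, "az": 1.45, "hand": 0.5},
    {"dx": -29.9, "dy": -29.2, "dz": 3.1, "az": 1.45, "hand": 0.5},
    {"dx": -29.9, "dy": -29.2, "dz": 3.1, "az": 1.45, "hand": 0.5},
    {"dx": -29.9, "dy": -29.2, "dz": 3.1, "az": 1.45, "hand": 0.5},
    {"dx": -29.9, "dy": -29.2, "dz": 3.1, "az": 1.45, "hand": 0.5},
    {"dx": -29.9, "dy": -29.2, "dz": 3.1, "az": 1.45, "hand": 0.5},
    {"dx": -29.9, "dy": -29.2, "dz": 3.1, "az": 1.45, "hand": 0.5},
    {"dx": -29.9, "dy": -29.2, "dz": 3.1, "az": 1.45, "hand": 0.5},
    {"dx": -29.9, "dy": -29.2, "dz": 3.1, "az": 1.45, "hand": 0.5}
  ]
}}

```text
invalid input at $.series[0]: expected keys ax, ay, az, dx, dy, dz, hand
```

Request:
{"api": "send_rows", "payload": {
  "series": [
    {"dx": -17.4, "dy": 13.9, "dz": 0, "az": 1.44, "hand": 0.5},
    {"dx": -17.4, "dy": 13.9, "dz": 0, "az": 1.44, "hand": 0.5},
    {"dx": -17.4, "dy": 13.9, "dz": 0, "az": 1.44, "hand": 0.5},
    {"dx": -17.4, "dy": 13.9, "dz": 0, "az": 1.44, "hand": 0.5},
    {"dx": -17.4, "dy": 13.9, "dz": 0, "az": 1.44, "hand": 0.5},
    {"dx": -17.4, "dy": 13.9, "dz": 0, "az": 1.44, "hand": 0.5},
    {"dx": -17.4, "dy": 13.9, "dz": 0, "az": 1.44, "hand": 0.5},
    {"dx": -17.4, "dy": 13.9, "dz": 0, "az": 1.44, "hand": 0.5},
    {"dx": -17.4, "dy": 13.9, "dz": 0, "az": 1.44, "hand": 0.5},
    {"dx": -17.4, "dy": 13.9, "dz": 0, "az": 1.44, "hand": 0.5}
  ]
}}

```text
invalid input at $.series[0]: expected keys ax, ay, az, dx, dy, dz, hand
```

Request:
{"api": "send_rows", "payload": {
  "series": [
    {"dx": 8.7, "dy": 16.9, "dz": 2, "az": 0.4, "hand": 0.5},
    {"dx": 8.7, "dy": 16.9, "dz": 2, "az": 0.4, "hand": 0.5},
    {"dx": 8.7, "dy": 16.9, "dz": 2, "az": 0.4, "hand": 0.5},
    {"dx": 8.7, "dy": 16.9, "dz": 2, "az": 0.4, "hand": 0.5},
    {"dx": 8.7, "dy": 16.9, "dz": 2, "az": 0.4, "hand": 0.5},
    {"dx": 8.7, "dy": 16.9, "dz": 2, "az": 0.4, "hand": 0.5},
    {"dx": 8.7, "dy": 16.9, "dz": 2, "az": 0.4, "hand": 0.5}
  ]
}}

```text
invalid input at $.series[0]: expected keys ax, ay, az, dx, dy, dz, hand
```

```bash
python3 - <<'E'
from h import *
s=read_state(); print(s['clock'],s['eef_pos'],s['tool_rot'],s['qpos'].round(2),s['width'],s['force'].round(1)); snap('wrist','w1')
a=-.599; c=np.array([567.1,-213.4,66]);x=np.array([np.cos(a),np.sin(a),0])
print(proj('w1',[c-50*x,c,c+38*x]).round(1))
E
```

```text
0.15 [284.71025743 583.79061814 230.60652461] [-3.14010620e+00  1.52172210e-05  2.68779398e+00] [-1.18  0.63  0.04  1.52 -0.03  1.   -0.02] 85.43724853856115 [-0.1  0.7 -0.7]
[[-185.6  692.2]
 [-177.   719.5]
 [-170.9  739.3]]
```

View pics/w1.png

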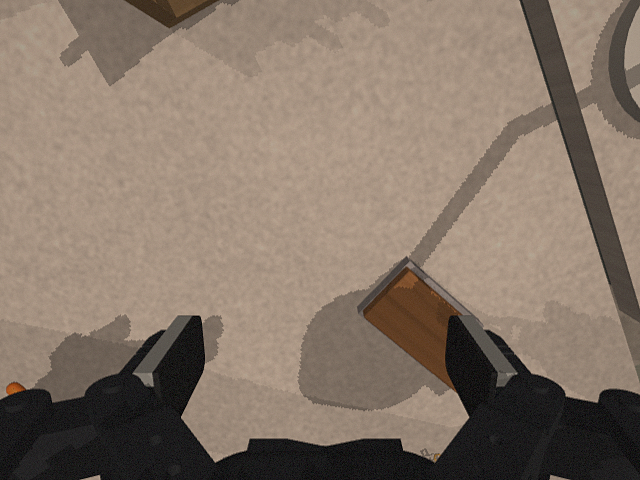

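The rows were refused because every key is required, so nothing moved. This picture is only the start view, with the fingers over a brown block at (410,320). I'll resend with all keys.

Request:
{"api": "send_rows", "payload": {
  "series": [
    {"ax": 0, "ay": 0, "dx": -15, "dy": -14.6, "dz": 1.5, "az": 0.72, "hand": 0.5},
    {"ax": 0, "ay": 0, "dx": -29.9, "dy": -29.2, "dz": 3.1, "az": 1.45, "hand": 0.5},
    {"ax": 0, "ay": 0, "dx": -29.9, "dy": -29.2, "dz": 3.1, "az": 1.45, "hand": 0.5},
    {"ax": 0, "ay": 0, "dx": -29.9, "dy": -29.2, "dz": 3.1, "az": 1.45, "hand": 0.5},
    {"ax": 0, "ay": 0, "dx": -29.9, "dy": -29.2, "dz": 3.1, "az": 1.45, "hand": 0.5},
    {"ax": 0, "ay": 0, "dx": -29.9, "dy": -29.2, "dz": 3.1, "az": 1.45, "hand": 0.5},
    {"ax": 0, "ay": 0, "dx": -29.9, "dy": -29.2, "dz": 3.1, "az": 1.45, "hand": 0.5},
    {"ax": 0, "ay": 0, "dx": -29.9, "dy": -29.2, "dz": 3.1, "az": 1.45, "hand": 0.5},
    {"ax": 0, "ay": 0, "dx": -29.9, "dy": -29.2, "dz": 3.1, "az": 1.45, "hand": 0.5},
    {"ax": 0, "ay": 0, "dx": -29.9, "dy": -29.2, "dz": 3.1, "az": 1.45, "hand": 0.5}
  ]
}}

```text
clock: 1.2
eef_pos: [426.8, 186.7, 200.5]
tool_rot: [3.141, 0.001, 1.226]
force: [-0.3, 0.4, -0.6]
width: 42.5
gripper_force: 0.0
```

Request:
{"api": "send_rows", "payload": {
  "series": [
    {"ax": 0, "ay": 0, "dx": -17.4, "dy": 13.9, "dz": 0, "az": 1.44, "hand": 0.5},
    {"ax": 0, "ay": 0, "dx": -17.4, "dy": 13.9, "dz": 0, "az": 1.44, "hand": 0.5},
    {"ax": 0, "ay": 0, "dx": -17.4, "dy": 13.9, "dz": 0, "az": 1.44, "hand": 0.5},
    {"ax": 0, "ay": 0, "dx": -17.4, "dy": 13.9, "dz": 0, "az": 1.44, "hand": 0.5},
    {"ax": 0, "ay": 0, "dx": -17.4, "dy": 13.9, "dz": 0, "az": 1.44, "hand": 0.5},
    {"ax": 0, "ay": 0, "dx": -17.4, "dy": 13.9, "dz": 0, "az": 1.44, "hand": 0.5},
    {"ax": 0, "ay": 0, "dx": -17.4, "dy": 13.9, "dz": 0, "az": 1.44, "hand": 0.5},
    {"ax": 0, "ay": 0, "dx": -17.4, "dy": 13.9, "dz": 0, "az": 1.44, "hand": 0.5},
    {"ax": 0, "ay": 0, "dx": -17.4, "dy": 13.9, "dz": 0, "az": 1.44, "hand": 0.5},
    {"ax": 0, "ay": 0, "dx": -17.4, "dy": 13.9, "dz": 0, "az": 1.44, "hand": 0.5}
  ]
}}

```text
clock: 2.2
eef_pos: [500.1, -19.0, 200.2]
tool_rot: [3.141, 0.0, -0.207]
force: [-0.1, -0.6, -0.5]
width: 42.9
gripper_force: 0.0
```

Request:
{"api": "send_rows", "payload": {
  "series": [
    {"ax": 0, "ay": 0, "dx": 8.7, "dy": 16.9, "dz": 2, "az": 0.4, "hand": 0.5},
    {"ax": 0, "ay": 0, "dx": 8.7, "dy": 16.9, "dz": 2, "az": 0.4, "hand": 0.5},
    {"ax": 0, "ay": 0, "dx": 8.7, "dy": 16.9, "dz": 2, "az": 0.4, "hand": 0.5},
    {"ax": 0, "ay": 0, "dx": 8.7, "dy": 16.9, "dz": 2, "az": 0.4, "hand": 0.5},
    {"ax": 0, "ay": 0, "dx": 8.7, "dy": 16.9, "dz": 2, "az": 0.4, "hand": 0.5},
    {"ax": 0, "ay": 0, "dx": 8.7, "dy": 16.9, "dz": 2, "az": 0.4, "hand": 0.5},
    {"ax": 0, "ay": 0, "dx": 8.7, "dy": 16.9, "dz": 2, "az": 0.4, "hand": 0.5},
    {"ax": 0, "ay": 0, "dx": 8.7, "dy": 16.9, "dz": 2, "az": 0.4, "hand": 0.5}
  ]
}}

```text
clock: 3.0
eef_pos: [551.6, -200.2, 180.2]
tool_rot: [-3.14, 0.001, -0.6]
force: [-0.8, -0.1, -0.1]
width: 42.4
gripper_force: 0.0
```

```bash
python3 - <<'E'
from h import *
s=read_state(); print(s['clock'],s['eef_pos'],s['tool_rot'],s['qpos'].round(2),s['width'],s['force'].round(1)); snap('wrist','w2')
a=-.599; c=np.array([567.1,-213.4,66]);x=np.array([np.cos(a),np.sin(a),0])
print(proj('w2',[c-50*x,c,c+38*x]).round(1))
E
```

```text
3.0 [ 551.5565316  -200.16652392  180.20409852] [-3.14047156e+00  1.00240520e-03 -5.99870013e-01] [-0.2   0.76  0.87  1.77 -0.7   0.96 -1.21] 42.421147041379335 [-0.8 -0.1 -0.1]
[[331.  284.8]
 [331.2 211.7]
 [331.4 150.6]]
```

View pics/w2.png

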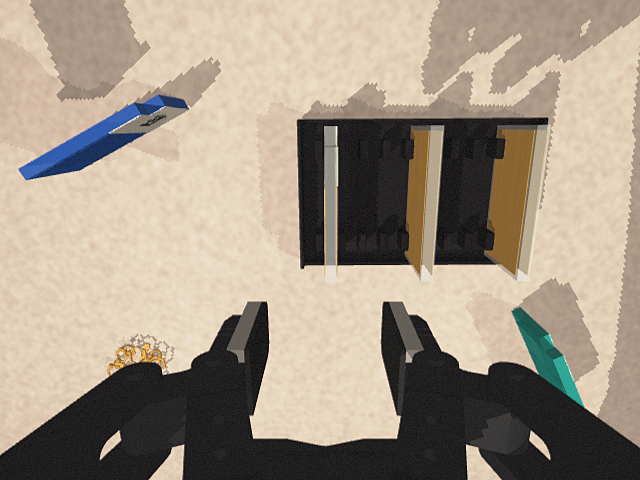

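The wrist view shows the notched plate's top edge at col 331, rows 127–281, with the frosted part above row 188. That agrees with the prediction to about 2 mm. The fingers are at cols 250 and 400. Next: correct, descend and close.

Request:
{"api": "send_rows", "payload": {
  "series": [
    {"ax": 0, "ay": 0, "az": 0, "dx": 0.2, "dy": 0.2, "dz": 4, "hand": 0.5},
    {"ax": 0, "ay": 0, "az": 0, "dx": 0.2, "dy": 0.2, "dz": 8, "hand": 0.5},
    {"ax": 0, "ay": 0, "az": 0, "dx": 0.2, "dy": 0.2, "dz": 11, "hand": 0.5},
    {"ax": 0, "ay": 0, "az": 0, "dx": 0.2, "dy": 0.2, "dz": 13, "hand": 0.5},
    {"ax": 0, "ay": 0, "az": 0, "dx": 0.2, "dy": 0.2, "dz": 14, "hand": 0.5},
    {"ax": 0, "ay": 0, "az": 0, "dx": 0.2, "dy": 0.2, "dz": 14.7, "hand": 0.5},
    {"ax": 0, "ay": 0, "az": 0, "dx": 0.2, "dy": 0.2, "dz": 14.7, "hand": 0.5},
    {"ax": 0, "ay": 0, "az": 0, "dx": 0.2, "dy": 0.2, "dz": 14.7, "hand": 0.5}
  ]
}}

```text
clock: 3.85
eef_pos: [552.6, -205.2, 34.2]
tool_rot: [-3.141, -0.002, -0.602]
force: [0.3, -0.4, 0.2]
width: 42.7
gripper_force: 0.0
```

```bash
python3 - <<'E'
from h import *
s=read_state(); p=s['eef_pos']; a=-.599;d=p-[567.1,-213.4,0]
print(s['clock'],p,s['tool_rot'],s['force'].round(1),'in plate x,y:',d@[np.cos(a),np.sin(a),0],d@[-np.sin(a),np.cos(a),0])
E
```

```text
3.85 [ 552.57441558 -205.1938061    34.23680992] [-3.14132362e+00 -1.54222200e-03 -6.01923856e-01] [ 0.3 -0.4  0.2] in plate x,y: -16.623468359015323 -1.4122750686431056
```

Request:
{"api": "send_rows", "payload": {
  "series": [
    {"ax": 0, "ay": 0, "az": 0, "dx": -0.1, "dy": -0.14, "dz": 0, "hand": 0.6},
    {"ax": 0, "ay": 0, "az": 0, "dx": -0.1, "dy": -0.14, "dz": 0, "hand": 0.75},
    {"ax": 0, "ay": 0, "az": 0, "dx": -0.1, "dy": -0.14, "dz": 0, "hand": 0.85},
    {"ax": 0, "ay": 0, "az": 0, "dx": -0.1, "dy": -0.14, "dz": 0, "hand": 1},
    {"ax": 0, "ay": 0, "az": 0, "dx": -0.1, "dy": -0.14, "dz": 0, "hand": 1},
    {"ax": 0, "ay": 0, "az": 0, "dx": -0.1, "dy": -0.14, "dz": 0, "hand": 1},
    {"ax": 0, "ay": 0, "az": 0, "dx": -0.1, "dy": -0.14, "dz": 0, "hand": 1},
    {"ax": 0, "ay": 0, "az": 0, "dx": -0.1, "dy": -0.14, "dz": 0, "hand": 1}
  ]
}}

```text
clock: 4.65
eef_pos: [551.9, -203.7, 33.7]
tool_rot: [3.141, -0.001, -0.602]
force: [-1.2, -0.5, 5.7]
width: 7.1
gripper_force: 59.2
```

Request:
{"api": "send_rows", "payload": {
  "series": [
    {"ax": 0, "ay": 0, "az": 0, "dx": 0, "dy": 0, "dz": -0.5, "hand": 1},
    {"ax": 0, "ay": 0, "az": 0, "dx": 0, "dy": 0, "dz": -1.5, "hand": 1},
    {"ax": 0, "ay": 0, "az": 0, "dx": 0, "dy": 0, "dz": -3, "hand": 1},
    {"ax": 0, "ay": 0, "az": 0, "dx": 0, "dy": 0, "dz": -4.5, "hand": 1},
    {"ax": 0, "ay": 0, "az": 0, "dx": 0, "dy": 0, "dz": -6.5, "hand": 1},
    {"ax": 0, "ay": 0, "az": 0, "dx": 0, "dy": 0, "dz": -9, "hand": 1},
    {"ax": 0, "ay": 0, "az": 0, "dx": 0, "dy": 0, "dz": -11.5, "hand": 1},
    {"ax": 0, "ay": 0, "az": 0, "dx": 0, "dy": 0, "dz": -14, "hand": 1},
    {"ax": 0, "ay": 0, "az": 0, "dx": 0, "dy": 0, "dz": -15.5, "hand": 1},
    {"ax": 0, "ay": 0, "az": 0, "dx": 0, "dy": 0, "dz": -16, "hand": 1}
  ]
}}

```text
clock: 5.65
eef_pos: [552.7, -203.6, 195.6]
tool_rot: [-3.14, -0.003, -0.602]
force: [-0.1, 0.3, -1.8]
width: 7.0
gripper_force: 58.6
```

```bash
cat > goal.py <<'E'
from h import *
from fit import W
c,s_=np.cos(np.radians(35)),np.sin(np.radians(35)); rz=Ro.from_euler('z',.1132)
w=W(np.array([[-50,0,286.]]),[736.5,100.5,.1132])[0]
L=rz.apply([-c,0,-s_]); up=rz.apply([-s_,0,c]); xp=rz.apply([0,1,0])
lab=w+150*L; ctr=lab-32*xp+4*L
RT=Ro.from_matrix(np.c_[xp,-L,-up])     # tool axes = x_p,-y_p,-z_p
# grip: TCP in plate frame
tp=np.array([-17.5,0,33.7-36])
G=ctr+tp[0]*xp+tp[2]*up
E
python3 - <<'E'
from goal import *
st=read_state(); print(st['clock'],st['eef_pos'],st['qpos'].round(2)); snap('side','s3'); snap('wrist','w3')
R0=Ro.from_euler('xyz',st['tool_rot']); F=(st['eef_pos'],R0)
print('win',w,'lab',lab,'G',G)
M1=(np.array([530,-60,230.]),Ro.from_euler('xyz',[np.pi,0,.5])); plan(*M1,F)
M2=(np.array([520,40,240.]),Ro.from_euler('xyz',[np.pi,0,1.5])); plan(*M2,M1); plan(G,RT,M2); plan(G,RT,F)
a=cv2.imread('pics/s3.png')[90:290,280:480]; cv2.imwrite('pics/c5.png',np.hstack([cv2.resize(a,(400,400),interpolation=2),cv2.resize(cv2.imread('pics/w3.png')[60:460,120:520],(400,400))]))
E
```

```text
5.65 [ 552.7204919  -203.61836684  195.60176795] [-0.21  0.74  0.89  1.75 -0.68  0.98 -1.23]
win [686.82001405  94.85208036 286.        ] lab [564.73362791  80.97256559 199.96353455] G [568.38021378  31.56827674 195.7851791 ]
t 5.75 d cm [-10.   -10.55  -3.46] a [ 1.000e-03 -3.000e-03 -1.102e+00] deg 63.1
t 5.75 d cm [ 3.92 -9.26 -1.  ] a [-0.  0. -1.] deg 57.3
t 5.75 d cm [-0.5   4.89  4.42] a [-0.609  0.056 -0.178] deg 36.5
t 5.75 d cm [-12.03 -20.27  -0.03] a [-0.313  0.691 -2.2  ] deg 133.3
```

View pics/c5.png

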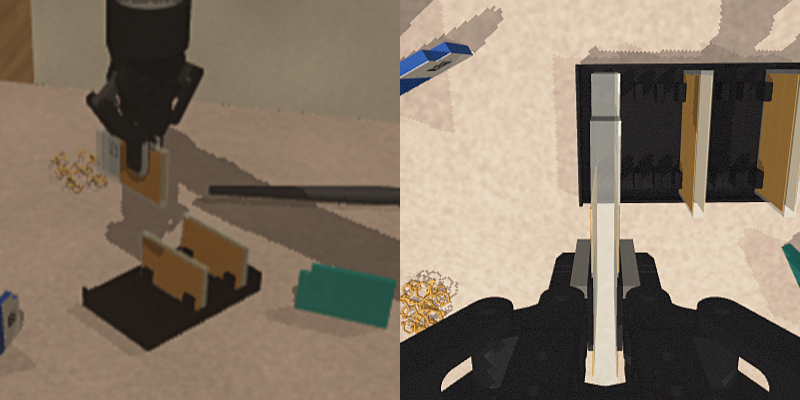

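Still holding, and the plate hangs level: the wrist crop shows its top edge running straight, notch step at (325,178) and coated end at (325,443). The other two plates are undisturbed in the rack. Next, measure the plate's offset in the hand and move to M1.

```bash
python3 - <<'E'
from h import *
p=np.array([552.72,-203.62,195.6]); R=Ro.from_euler('xyz',[-3.14,-.003,-.602])
for u,v,z in((325,178,228),(325,443,228),(325,132,216)): print(R.inv().apply(onz('w3',u,v,z)-p).round(1))
E
```

```text
[ 59.1  -1.9 -32.2]
[-26.9  -1.9 -32.5]
[ 70.8  -1.9 -20.2]
```

Request:
{"api": "send_rows", "payload": {
  "series": [
    {"ax": 0, "ay": 0, "az": -0.06, "dx": -0.5, "dy": -0.5, "dz": -0.2, "hand": 1},
    {"ax": 0, "ay": 0, "az": -0.16, "dx": -1.5, "dy": -1.6, "dz": -0.5, "hand": 1},
    {"ax": 0, "ay": 0, "az": -0.29, "dx": -2.7, "dy": -2.8, "dz": -0.9, "hand": 1},
    {"ax": 0, "ay": 0, "az": -0.42, "dx": -3.9, "dy": -4.1, "dz": -1.3, "hand": 1},
    {"ax": 0, "ay": 0, "az": -0.55, "dx": -5.1, "dy": -5.3, "dz": -1.7, "hand": 1},
    {"ax": 0, "ay": 0, "az": -0.68, "dx": -6.3, "dy": -6.6, "dz": -2.1, "hand": 1},
    {"ax": 0, "ay": 0, "az": -0.81, "dx": -7.5, "dy": -7.9, "dz": -2.5, "hand": 1},
    {"ax": 0, "ay": 0, "az": -0.94, "dx": -8.6, "dy": -9.1, "dz": -2.9, "hand": 1},
    {"ax": 0, "ay": 0, "az": -1.04, "dx": -9.5, "dy": -10, "dz": -3.2, "hand": 1},
    {"ax": 0, "ay": 0, "az": -1.1, "dx": -10, "dy": -10.5, "dz": -3.4, "hand": 1}
  ]
}}

```text
clock: 6.75
eef_pos: [528.0, -58.3, 226.2]
tool_rot: [-3.139, 0.002, 0.503]
force: [-0.5, 0.5, -1.6]
width: 6.9
gripper_force: 58.5
```

Request:
{"api": "send_rows", "payload": {
  "series": [
    {"ax": 0, "ay": 0, "az": -0.06, "dx": 0.2, "dy": -0.5, "dz": 0, "hand": 1},
    {"ax": 0, "ay": 0, "az": -0.16, "dx": 0.6, "dy": -1.5, "dz": -0.2, "hand": 1},
    {"ax": 0, "ay": 0, "az": -0.28, "dx": 1.1, "dy": -2.6, "dz": -0.3, "hand": 1},
    {"ax": 0, "ay": 0, "az": -0.4, "dx": 1.6, "dy": -3.7, "dz": -0.4, "hand": 1},
    {"ax": 0, "ay": 0, "az": -0.52, "dx": 2, "dy": -4.8, "dz": -0.5, "hand": 1},
    {"ax": 0, "ay": 0, "az": -0.64, "dx": 2.5, "dy": -5.9, "dz": -0.6, "hand": 1},
    {"ax": 0, "ay": 0, "az": -0.76, "dx": 3, "dy": -7, "dz": -0.8, "hand": 1},
    {"ax": 0, "ay": 0, "az": -0.88, "dx": 3.4, "dy": -8.1, "dz": -0.9, "hand": 1},
    {"ax": 0, "ay": 0, "az": -0.96, "dx": 3.8, "dy": -8.9, "dz": -1, "hand": 1},
    {"ax": 0, "ay": 0, "az": -1, "dx": 3.9, "dy": -9.3, "dz": -1, "hand": 1}
  ]
}}

```text
clock: 7.75
eef_pos: [518.1, 41.3, 236.3]
tool_rot: [-3.139, -0.0, 1.501]
force: [1.4, 0.1, -1.4]
width: 7.4
gripper_force: 58.5
```

```bash
sed -i 's/-17.5,0/-20,0/' goal.py; python3 - <<'E'
from goal import *
plan(G,RT)
E
```

```text
t 7.75 d cm [-0.87  5.14  4.04] a [-0.611  0.055 -0.177] deg 36.6
```

Request:
{"api": "send_rows", "payload": {
  "series": [
    {"ax": -0.04, "ay": 0, "az": -0.01, "dx": -0.1, "dy": 0.3, "dz": 0.2, "hand": 1},
    {"ax": -0.1, "ay": 0.01, "az": -0.03, "dx": -0.1, "dy": 0.8, "dz": 0.6, "hand": 1},
    {"ax": -0.18, "ay": 0.015, "az": -0.05, "dx": -0.2, "dy": 1.5, "dz": 1.2, "hand": 1},
    {"ax": -0.26, "ay": 0.02, "az": -0.07, "dx": -0.4, "dy": 2.2, "dz": 1.7, "hand": 1},
    {"ax": -0.34, "ay": 0.03, "az": -0.1, "dx": -0.5, "dy": 2.9, "dz": 2.2, "hand": 1},
    {"ax": -0.42, "ay": 0.04, "az": -0.12, "dx": -0.6, "dy": 3.5, "dz": 2.8, "hand": 1},
    {"ax": -0.5, "ay": 0.045, "az": -0.145, "dx": -0.7, "dy": 4.2, "dz": 3.3, "hand": 1},
    {"ax": -0.56, "ay": 0.05, "az": -0.16, "dx": -0.8, "dy": 4.7, "dz": 3.7, "hand": 1},
    {"ax": -0.6, "ay": 0.055, "az": -0.175, "dx": -0.9, "dy": 5, "dz": 4, "hand": 1},
    {"ax": -0.61, "ay": 0.055, "az": -0.18, "dx": -0.9, "dy": 5.1, "dz": 4, "hand": 1}
  ]
}}

```text
clock: 8.75
eef_pos: [586.9, 23.7, 251.5]
tool_rot: [2.623, -0.001, 1.688]
force: [-0.1, -0.5, -0.8]
width: 6.9
gripper_force: 59.0
```

```bash
python3 - <<'E'
from goal import *
plan(G,RT); print(read_state()['qpos'].round(2)); snap('side','s4'); snap('scene','k4')
c4=[ctr+x*xp+z*up-4*L for x,z in((-50,-30),(50,-30),(50,18),(38,30),(-50,30))]
ims=[]
for f,(x0,y0,x1,y1) in(('s4',(140,150,390,400)),('k4',(330,110,480,260))):
    i=cv2.imread(f'pics/{f}.png'); k=3; x=cv2.resize(i[y0:y1,x0:x1],None,fx=400/(x1-x0),fy=400/(y1-y0),interpolation=2)
    q=(proj(f,c4)-[x0,y0])*400/(x1-x0); cv2.polylines(x,[np.int32(q.round())],True,(0,255,0),1); ims.append(x)
cv2.imwrite('pics/c6.png',np.hstack(ims))
E
```

```text
t 8.75 d cm [ 0.74 -4.28  3.98] a [-0.093 -0.004  0.003] deg 5.3
[-0.42  0.37  0.46  2.17 -1.1   0.23  1.12]
```

View pics/c6.png

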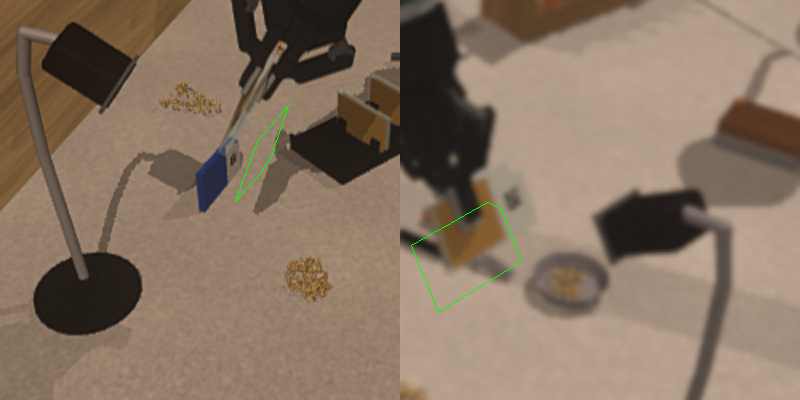

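The view shows the correct side facing the reader: the scene crop has the engraved frosted end at (515,195) of the crop. But the pose fell short, because joints 5 and 6 sit on their lower limits (−1.1 and 0.23). I need another arm branch, so I'll fit a kinematic model from the states recorded so far.

```bash
cat > kin.py <<'E'
from h import *
from scipy.optimize import least_squares
import itertools
lo=np.array([-3.06,-.37,-1.25,.18,-1.1,.23,-2.94]); hi=np.array([3.06,2.12,1.32,2.47,4.24,1.98,2.94])
def fk(q,P,S):
    yb,h,L1,e1,L2,e2,e3,T,y7=P[:9]; q=np.array(q)*S
    R=Ro.from_euler('z',yb+q[0]); p=np.array([0,0,h]); 
    def mv(v): nonlocal p; p=p+R.apply(v)
    R=R*Ro.from_euler('y',q[1]); mv([0,0,L1]); R=R*Ro.from_euler('z',q[2]); mv([e1,0,0]); R=R*Ro.from_euler('y',q[3]); mv([e2,0,L2])
    R=R*Ro.from_euler('z',q[4]); R=R*Ro.from_euler('y',q[5]); mv([e3,0,T]); R=R*Ro.from_euler('z',y7+q[6]); return p,R
E
cat > fitk.py <<'E'
from kin import *
s=read_state()
D=[([-1.18280262,.62912844,.03845767,1.51813015,-.02699691,.99633868,-.01999933],[284.71,583.79,230.61],[-3.1401,0,2.68779]),
([-.2,.76,.87,1.77,-.7,.96,-1.21],[551.56,-200.17,180.2],[-3.14047,.001,-.59987]),
([-.21,.74,.89,1.75,-.68,.98,-1.23],[552.72,-203.62,195.6],[-3.14,-.003,-.602]),
(s['qpos'],s['eef_pos'],s['tool_rot'])]
out=[]
for sg in itertools.product([1,-1],repeat=4):
    S=np.array([sg[0],1,sg[1],1,sg[2],1,sg[3]])
    def res(P):
        r=[]
        for q,p,e in D:
            a,R=fk(q,P,S); r+=list((a-p)/10)+list((Ro.from_euler('xyz',e).inv()*R).as_rotvec()*20)
        return np.r_[r,(P[1:8]-[267,293,50,342,-50,60,270])/1000]
    q,p,e=D[0]; yb=np.arctan2(p[1],p[0])-sg[0]*q[0]
    for y7 in(0,1.57,3.14,-1.57):
        f=least_squares(res,[yb,267,293,50,342,-50,60,270,y7]); out.append((f.cost,S,f.x))
out.sort(key=lambda o:o[0])
for o in out[:4]: print(round(o[0],3),o[1],o[2].round(3))
np.savez('kin.npz',P=out[0][2],S=out[0][1])
E
python3 fitk.py
```

```text
0.469 [-1  1 -1  1 -1  1 -1] [-4.10000e-02  3.13337e+02  5.45101e+02  1.70930e+01  3.62767e+02
 -1.66240e+01 -4.25000e-01  3.25862e+02  1.52900e+00]
0.469 [-1  1 -1  1 -1  1 -1] [-4.10000e-02  3.13337e+02  5.45101e+02  1.70930e+01  3.62767e+02
 -1.66240e+01 -4.25000e-01  3.25862e+02  1.52900e+00]
0.469 [-1  1 -1  1 -1  1 -1] [-4.10000e-02  3.13337e+02  5.45101e+02  1.70930e+01  3.62767e+02
 -1.66240e+01 -4.25000e-01  3.25862e+02  1.52900e+00]
0.469 [-1  1 -1  1 -1  1 -1] [-4.10000e-02  3.13337e+02  5.45101e+02  1.70930e+01  3.62767e+02
 -1.66240e+01 -4.25000e-01  3.25862e+02  1.52900e+00]
```

```bash
cat > ik.py <<'E'
from goal import *
from kin import *
k=np.load('kin.npz'); P,S=k['P'],k['S']
def ik(p,R,n=200,seed=0,m=.08):
    rng=np.random.default_rng(seed); sol=[]
    for _ in range(n):
        f=least_squares(lambda q:np.r_[(lambda a:np.r_[(a[0]-p)/100,(R.inv()*a[1]).as_rotvec()])(fk(q,P,S))],rng.uniform(lo+m,hi-m),bounds=(lo+m,hi-m),max_nfev=60)
        if f.cost<1e-5: sol.append(f.x)
    return np.array(sol)
E
python3 - <<'E'
from ik import *
print(G, RT.as_euler('xyz'))
s=ik(G,RT); print(len(s))
if len(s):
    q=read_state()['qpos']; s=s[np.argsort(np.abs(s-q).max(1))]; print(q.round(2)); print(s[:12].round(2)); print(s.min(0).round(2),s.max(0).round(2))
E
```

```text
[568.66260976  29.08427744 195.7851791 ] [2.53072742e+00 2.22044605e-16 1.68399633e+00]
98
[-0.42  0.37  0.46  2.17 -1.1   0.23  1.12]
[[ 0.69  0.73 -1.17  2.36  1.98  0.71 -1.86]
 [ 0.69  0.73 -1.17  2.36  1.98  0.71 -1.86]
 [ 0.69  0.73 -1.17  2.36  1.98  0.71 -1.86]
 [ 0.69  0.73 -1.17  2.36  1.98  0.71 -1.86]
 [ 0.69  0.73 -1.17  2.36  1.98  0.71 -1.86]
 [ 0.69  0.72 -1.17  2.36  1.98  0.71 -1.87]
 [ 0.68  0.72 -1.16  2.36  1.99  0.7  -1.87]
 [ 0.67  0.7  -1.13  2.36  2.    0.68 -1.89]
 [ 0.67  0.7  -1.13  2.36  2.    0.67 -1.89]
 [ 0.64  0.66 -1.06  2.36  2.04  0.62 -1.93]
 [ 0.61  0.64 -1.01  2.36  2.07  0.58 -1.97]
 [ 0.61  0.63 -1.    2.36  2.08  0.57 -1.98]]
[-0.61  0.45 -1.17  2.36  1.98  0.31 -2.59] [0.69 0.73 0.78 2.37 4.16 0.71 2.68]
```

```bash
cat > sim.py <<'E'
from ik import *
def step(q,p,R,it=30):
    for _ in range(it):
        a,Rq=fk(q,P,S); e=np.r_[(p-a)/300,(R*Rq.inv()).as_rotvec()]
        if np.linalg.norm(e)<1e-4: break
        J=np.zeros((6,7))
        for i in range(7):
            d=np.zeros(7); d[i]=1e-4; b,Rb=fk(q+d,P,S); J[:,i]=np.r_[(b-a)/300,(Rb*Rq.inv()).as_rotvec()]/1e-4
        q=np.clip(q+np.clip(J.T@np.linalg.solve(J@J.T+1e-4*np.eye(6),e),-.1,.1),lo,hi)
    return q,np.linalg.norm(e)
def track(q,W0,W1,n=15):
    sl=(W0[1].inv()*W1[1]).as_rotvec()
    for t in np.linspace(0,1,n+1)[1:]:
        q,e=step(q,W0[0]+t*(W1[0]-W0[0]),W0[1]*Ro.from_rotvec(t*sl))
    return q,e
E
cat > t1.py <<'E'
from sim import *
q=np.array([-1.1828,.6291,.0385,1.5181,-.027,.9963,-.02])
D=lambda y: Ro.from_euler('xyz',[np.pi,0,y])
w=[fk(q,P,S),(np.array([426,188,200.]),D(1.24)),(np.array([500,-19,200.]),D(-.2)),(np.array([552,-200,180.]),D(-.6)),(np.array([552,-203.6,195.6]),D(-.6)),(np.array([528,-58,226.]),D(.5)),(np.array([518,41,236.]),D(1.5))]
for a,b in zip(w,w[1:]): q,e=track(q,a,b); print(q.round(2),round(e,4))
q0=read_state()['qpos']; print('now',q0.round(2))
g=ik(G,RT,120,1); res=[]
for qg in g:
    if qg[4]>3.3: continue
    q=q0.copy(); bad=0; zmin=999
    for t in np.linspace(0,1,41)[1:]:
        p,R=fk(q0+t*(qg-q0),P,S); q,e=step(q,p,R); bad=max(bad,e)
    mg=np.minimum(q-lo,hi-q).min(); res.append((bad,e,mg,qg,q))
res.sort(key=lambda r:r[0]-.0*r[2])
for r in res[:6]: print(np.round(r[:3],3),r[3].round(2),r[4].round(2))
E
python3 t1.py
```

```text
[-0.78  0.44  0.45  2.09 -0.3   0.67 -0.46] 0.0
[-0.56  0.58  0.84  1.99 -0.59  0.82 -1.16] 0.0
[-0.21  0.75  0.87  1.77 -0.69  0.96 -1.22] 0.0
[-0.21  0.74  0.89  1.75 -0.67  0.99 -1.23] 0.0
[-0.36  0.53  0.64  1.88 -0.41  0.86 -0.58] 0.0
[-0.38  0.46  0.37  1.9  -0.22  0.83  0.04] 0.0
now [-0.42  0.37  0.46  2.17 -1.1   0.23  1.12]
[1.602 1.602 0.   ] [ 0.27  0.47 -0.45  2.36  2.61  0.31 -2.54] [ 2.09  2.02 -1.25  2.47 -1.1   0.23  2.94]
[1.899 1.899 0.   ] [ 0.26  0.47 -0.44  2.36  2.63  0.31 -2.56] [ 2.32  2.12 -1.25  2.47 -1.1   0.23  2.94]
[1.899 1.899 0.   ] [ 0.26  0.47 -0.44  2.36  2.63  0.31 -2.57] [ 2.32  2.12 -1.25  2.47 -1.1   0.23  2.94]
[1.899 1.899 0.   ] [ 0.26  0.47 -0.44  2.36  2.63  0.31 -2.56] [ 2.32  2.12 -1.25  2.47 -1.1   0.23  2.94]
[1.899 1.899 0.   ] [ 0.27  0.47 -0.46  2.36  2.61  0.31 -2.54] [ 2.32  2.12 -1.25  2.47 -1.1   0.23  2.94]
[1.9 1.9 0. ] [ 0.28  0.47 -0.47  2.36  2.59  0.32 -2.53] [ 2.32  2.12 -1.25  2.47 -1.1   0.23  2.94]
```

```bash
cat > t2.py <<'E'
from sim import *
import sys
q0=read_state()['qpos']; A0=fk(q0,P,S)
M2=(np.array([510,40,270.]),Ro.from_euler('xyz',[np.pi,0,1.5]))
qm,e=track(q0.copy(),A0,M2); print('M2',qm.round(2),e)
g=ik(G,RT,60,int(sys.argv[1])); rng=np.random.default_rng(int(sys.argv[1]))
corn=np.array([[x,y,z] for x in(-30,70) for y in(-4,4) for z in(-32,28)])
def safe(Wp):
    c=Wp[0]+Wp[1].apply(corn); return c[:,2].min()>110 and c[:,0].max()<630 and Wp[0][2]<420
out=[]
import time; t0=time.time()
while time.time()-t0<400:
    qg=g[rng.integers(len(g))]; 
    if qg[4]>3.6 : continue
    n=rng.integers(1,3); Vs=[]; 
    for i in range(n):
        f=(i+1)/(n+1); qv=np.clip(qm+f*(qg-qm)+rng.normal(0,.2,7),lo+.1,hi-.1); qv[5]=rng.uniform(.4,.9); Vs.append(fk(qv,P,S))
    if not all(map(safe,Vs)): continue
    q=qm.copy(); a=M2; bad=0; mg=9; ang=0
    for b in Vs+[(G,RT)]:
        sl=(a[1].inv()*b[1]).as_rotvec(); ang+=np.linalg.norm(sl)
        for t in np.linspace(0,1,11)[1:]:
            q1,e=step(q,a[0]+t*(b[0]-a[0]),a[1]*Ro.from_rotvec(t*sl),15); bad=max(bad,e,(np.abs(q1-q).max()>.5)*1.); q=q1; mg=min(mg,np.minimum(q-lo,hi-q).min())
            if bad>.05: break
        a=b
        if bad>.05: break
    if bad<.05: out.append((mg-.02*ang,mg,ang,Vs,q)); print(round(mg,3),round(ang,2),q.round(2),flush=True)
out.sort(key=lambda o:-o[0])
import pickle; pickle.dump((M2,out[:5]),open(f'via{sys.argv[1]}.pkl','wb'))
E
for i in 1 2 3 4; do (python3 t2.py $i > o$i.txt 2>&1) & done; wait; head -1 o1.txt; cat o?.txt | grep -v M2 | sort -rn | head -12; nproc
```

```text
this script no longer has the robot
this script no longer has the robot
this script no longer has the robot
this script no longer has the robot
Traceback (most recent call last):
Traceback (most recent call last):
Traceback (most recent call last):
Exception ignored in: <_io.TextIOWrapper mode='rw' encoding='UTF-8'>
Exception ignored in: <_io.TextIOWrapper mode='rw' encoding='UTF-8'>
Exception ignored in: <_io.TextIOWrapper mode='rw' encoding='UTF-8'>
BrokenPipeError: [Errno 32] Broken pipe
BrokenPipeError: [Errno 32] Broken pipe
BrokenPipeError: [Errno 32] Broken pipe
4
```

```bash
cat > t3.py <<'E'
from sim import *
import pickle
q0=np.load('q0.npy'); A0=fk(q0,P,S); g=ik(G,RT,60,5)
corn=np.array([[x,y,z] for x in(-30,70) for y in(-4,4) for z in(-32,28)])
res=[]
for M in ([510,40,270.],[520,40,240],[480,40,300]):
    M2=(np.array(M,float),Ro.from_euler('xyz',[np.pi,0,1.5])); qm,e=track(q0.copy(),A0,M2)
    for qg in g[:25]:
        for b in(0,.2,.4):
            for b4 in (0,-.3):
                q=qm.copy(); bad=0; mg=9; zm=999; xm=0
                T=np.linspace(0,1,31)[1:]
                for t in T:
                    qq=qm+t*(qg-qm); qq[5]+=b*np.sin(np.pi*t); qq[3]+=b4*np.sin(np.pi*t); p,R=fk(qq,P,S); q1,e=step(q,p,R,12)
                    bad=max(bad,e,1.*(np.abs(q1-q).max()>.4)); q=q1; mg=min(mg,np.minimum(q-lo,hi-q).min())
                    c=p+R.apply(corn); zm=min(zm,c[:,2].min()); xm=max(xm,c[:,0].max())
                    if bad>.03: break
                if bad<.03: res.append((mg,zm,xm,M,b,b4,qm,qg,q)); print(round(mg,3),round(zm),round(xm),M,b,b4,qg.round(2),q.round(2),flush=True)
pickle.dump(res,open('res3.pkl','wb'))
E
NOROBOT=1 OMP_NUM_THREADS=1 timeout 500 python3 t3.py | sort -rn | head -15
```

```text
0.106 171 757 [510, 40, 270.0] 0.4 0 [-0.23  0.45  0.22  2.36  3.66  0.31  2.65] [-0.39  0.47  0.45  2.36  3.92  0.38  2.39]
0.106 171 754 [480, 40, 300] 0.4 0 [-0.23  0.45  0.22  2.36  3.66  0.31  2.65] [-0.39  0.47  0.46  2.36  3.92  0.38  2.38]
0.105 171 756 [510, 40, 270.0] 0.4 0 [-0.22  0.45  0.21  2.36  3.64  0.31  2.67] [-0.38  0.47  0.44  2.36  3.9   0.38  2.4 ]
0.105 171 753 [480, 40, 300] 0.4 0 [-0.22  0.45  0.21  2.36  3.64  0.31  2.67] [-0.39  0.47  0.44  2.36  3.9   0.38  2.4 ]
0.105 170 756 [480, 40, 300] 0.4 0 [-0.27  0.45  0.28  2.36  3.72  0.33  2.59] [-0.43  0.48  0.51  2.37  3.95  0.4   2.34]
0.102 171 754 [520, 40, 240] 0.4 0 [-0.22  0.45  0.21  2.36  3.64  0.31  2.67] [-0.38  0.47  0.43  2.36  3.89  0.37  2.41]
0.089 171 758 [480, 40, 300] 0.4 0 [-0.28  0.45  0.3   2.36  3.76  0.33  2.55] [-0.45  0.49  0.53  2.36  3.99  0.41  2.31]
0.087 171 755 [520, 40, 240] 0.4 0 [-0.23  0.45  0.22  2.36  3.66  0.31  2.65] [-0.39  0.47  0.45  2.36  3.91  0.38  2.39]
0.077 170 760 [510, 40, 270.0] 0.4 0 [-0.27  0.45  0.28  2.36  3.72  0.33  2.59] [-0.43  0.48  0.51  2.37  3.95  0.4   2.34]
0.057 171 762 [510, 40, 270.0] 0.4 0 [-0.28  0.45  0.3   2.36  3.76  0.33  2.55] [-0.45  0.49  0.53  2.36  3.99  0.41  2.31]
0.054 171 743 [480, 40, 300] 0.2 0 [-0.22  0.45  0.21  2.36  3.64  0.31  2.67] [-0.36  0.47  0.4   2.36  3.86  0.36  2.44]
0.046 170 758 [520, 40, 240] 0.4 0 [-0.27  0.45  0.28  2.36  3.72  0.33  2.59] [-0.43  0.48  0.5   2.37  3.95  0.4   2.35]
0.042 171 745 [480, 40, 300] 0.2 0 [-0.23  0.45  0.22  2.36  3.66  0.31  2.65] [-0.37  0.47  0.41  2.36  3.88  0.37  2.43]
0.023 171 760 [520, 40, 240] 0.4 0 [-0.28  0.45  0.3   2.36  3.76  0.33  2.55] [-0.44  0.49  0.53  2.36  3.98  0.41  2.32]
0.012 170 747 [480, 40, 300] 0.2 0 [-0.27  0.45  0.28  2.36  3.72  0.33  2.59] [-0.4   0.47  0.47  2.37  3.91  0.38  2.38]
```

```bash
cat > t4.py <<'E'
from sim import *
import pickle,sys,time
sd=int(sys.argv[1]); rng=np.random.default_rng(sd)
q0=np.load('q0.npy'); A0=fk(q0,P,S); g=ik(G,RT,80,sd+10); g=g[(g[:,2]>0)&(g[:,4]<3.9)]
corn=np.array([[x,y,z] for x in(-30,20,70) for y in(-4,4) for z in(-32,28)]+[[x,y,z] for x in(-45,45) for y in(-55,55) for z in(-30,-80,-150,-220)])
hd=np.array([w-L*b for b in(0,35,70)]+[W(np.array([[45,0,z]]),[736.5,100.5,.1132])[0] for z in(330,280,230,150)])
t0=time.time(); best=(-9,)
while time.time()-t0<150:
    M=np.array([rng.uniform(440,520),rng.uniform(-40,120),rng.uniform(260,380)]); M2=(M,Ro.from_euler('xyz',[np.pi,0,rng.uniform(1.2,1.8)])); qm,e=track(q0.copy(),A0,M2,6)
    qg=g[rng.integers(len(g))]; bump=np.array([rng.uniform(-.9,.3),rng.uniform(-.5,.1),rng.uniform(-.2,.2),rng.uniform(-.3,.1),0,rng.uniform(.1,.7),0])
    T=np.linspace(0,1,41)
    path=[fk(qm+t*(qg-qm)+bump*np.sin(np.pi*t),P,S) for t in T]
    cl=min(np.linalg.norm((p+R.apply(corn))[:,None]-hd,axis=2).min() for p,R in path); zm=min((p+R.apply(corn[:18]))[:,2].min() for p,R in path)
    if cl<75 or zm<120: continue
    q=qm.copy(); mg=np.minimum(q-lo,hi-q).min(); Q=[q]
    for p,R in path[1:]:
        q1,e=step(q,p,R,10)
        if e>.02 or np.abs(q1-q).max()>.4: mg=-1; break
        q=q1; Q.append(q); mg=min(mg,np.minimum(q-lo,hi-q).min())
        if mg<.02: break
    if mg<.02: continue
    ra=max((a[1].inv()*b[1]).magnitude() for a,b in zip(path,path[1:])); tot=sum((a[1].inv()*b[1]).magnitude() for a,b in zip(path,path[1:]))
    sc=min(mg,.1)*5+min(cl,120)/200-tot/20
    if sc>best[0]: best=(sc,mg,cl,zm,ra,tot,M2,path,Q); print(np.round(best[:6],3),M.round(),q.round(2),flush=True)
pickle.dump(best,open(f'b{sd}.pkl','wb'))
E
export NOROBOT=1 OMP_NUM_THREADS=1; for i in 1 2 3 4; do timeout 250 python3 t4.py $i > p$i.txt 2>&1 & done; wait; for i in 1 2 3 4; do tail -1 p$i.txt; done
```

```text
[6.37000e-01 1.06000e-01 9.03500e+01 1.70555e+02 1.83000e-01 6.30000e+00] [460. -33. 326.] [-0.37  0.47  0.42  2.36  3.89  0.37  2.42]
[6.49000e-01 1.07000e-01 9.20260e+01 1.70546e+02 1.88000e-01 6.22400e+00] [457. -11. 363.] [-0.39  0.47  0.44  2.36  3.91  0.37  2.39]
[6.41000e-01 1.06000e-01 8.87190e+01 1.70555e+02 1.90000e-01 6.05400e+00] [482.  46. 341.] [-0.4   0.47  0.46  2.36  3.92  0.38  2.38]
[6.37000e-01 1.06000e-01 8.65700e+01 1.70555e+02 1.86000e-01 5.92700e+00] [491. 103. 311.] [-0.4   0.47  0.46  2.36  3.92  0.38  2.38]
```

```bash
cat > rows.py <<'E'
import pickle,sys
from sim import *
def resample(i):
    b=pickle.load(open(f'b{i}.pkl','rb')); path,Q=b[7],b[8]
    c=[0]
    for (a,A),(d,D),q,r in zip(path,path[1:],Q,Q[1:]): c.append(c[-1]+max((A.inv()*D).magnitude()/.13,np.linalg.norm(d-a)/35,np.abs(r-q).max()/.17))
    n=int(np.ceil(c[-1]/10)*10); u=np.interp(np.linspace(0,c[-1],n+1),c,np.arange(len(path))); out=[]
    for x in u:
        k=min(int(x),len(path)-2); f=x-k; (a,A),(d,D)=path[k],path[k+1]; out.append((a+f*(d-a),A*Ro.from_rotvec(f*(A.inv()*D).as_rotvec())))
    return b,n,c[-1],out
if __name__=='__main__':
    for i in(1,2,3,4):
        b,n,c,out=resample(i); print(i,n,round(c,1),b[6][0].round(),'z range',round(min(p[2] for p,_ in out)),round(max(p[2] for p,_ in out)))
    i=int(sys.argv[1]); b,n,c,out=resample(i)
    q0=np.load('q0.npy'); F=fk(q0,P,S)
E
NOROBOT=1 python3 rows.py 4; python3 - <<'E'
import pickle
from rows import *
for i in (2,4):
    M2=pickle.load(open(f'b{i}.pkl','rb'))[6]; plan(*M2)
E
```

```text
1 50 48.7 [460. -33. 326.] z range 196 456
2 50 49.2 [457. -11. 363.] z range 196 485
3 50 49.0 [482.  46. 341.] z range 196 505
4 50 48.4 [491. 103. 311.] z range 196 514
t 8.85 d cm [ -1.94  -6.09 -16.2 ] a [ 0.516 -0.066  0.229] deg 32.6
t 8.85 d cm [ 8.97 -4.66 -9.33] a [ 0.519  0.017 -0.084] deg 30.2
```

Request:
{"api": "send_rows", "payload": {
  "series": [
    {"ax": 0.03, "ay": 0, "az": 0.01, "dx": -0.1, "dy": -0.3, "dz": -0.8, "hand": 1},
    {"ax": 0.08, "ay": -0.01, "az": 0.03, "dx": -0.3, "dy": -0.9, "dz": -2.4, "hand": 1},
    {"ax": 0.14, "ay": -0.02, "az": 0.06, "dx": -0.5, "dy": -1.6, "dz": -4.4, "hand": 1},
    {"ax": 0.2, "ay": -0.025, "az": 0.09, "dx": -0.7, "dy": -2.4, "dz": -6.4, "hand": 1},
    {"ax": 0.27, "ay": -0.035, "az": 0.12, "dx": -1, "dy": -3.2, "dz": -8.5, "hand": 1},
    {"ax": 0.34, "ay": -0.045, "az": 0.15, "dx": -1.3, "dy": -4, "dz": -10.6, "hand": 1},
    {"ax": 0.41, "ay": -0.05, "az": 0.18, "dx": -1.5, "dy": -4.8, "dz": -12.8, "hand": 1},
    {"ax": 0.47, "ay": -0.06, "az": 0.21, "dx": -1.8, "dy": -5.6, "dz": -14.8, "hand": 1},
    {"ax": 0.51, "ay": -0.065, "az": 0.225, "dx": -1.9, "dy": -6, "dz": -15.9, "hand": 1},
    {"ax": 0.52, "ay": -0.066, "az": 0.23, "dx": -1.9, "dy": -6.1, "dz": -16.2, "hand": 1}
  ]
}}

```text
clock: 9.85
eef_pos: [456.8, -9.5, 362.2]
tool_rot: [-3.136, 0.001, 1.449]
force: [-0.2, 0.1, -1.4]
width: 6.9
gripper_force: 59.0
```

```bash
cat > show.py <<'E'
from rows import *
import json
def show(k,i=2,frm=None):
    b,n,c,out=resample(i); s=read_state()
    p0,R0=(s['eef_pos'],Ro.from_euler('xyz',s['tool_rot'])) if frm is None else frm
    print('t',s['clock'],'q',s['qpos'].round(2),'plan',fk(s['qpos'],P,S)[0].round(),s['eef_pos'].round(),'gap mm/deg',np.linalg.norm(out[k*10][0]-s['eef_pos']).round(1),np.degrees((out[k*10][1].inv()*Ro.from_euler('xyz',s['tool_rot'])).magnitude()).round(1),'grip',round(s['gripper_force']),round(s['width'],1))
    for p,R in out[k*10+1:k*10+11]:
        d=R0.inv().apply(p-p0)/10; a=(R0.inv()*R).as_rotvec(); print(*[f'{v:.2f}' for v in a],'|',*[f'{v:.1f}' for v in d])
E
python3 -c "
from show import *
print(pickle.load(open('b2.pkl','rb'))[8][0].round(2)); show(0)"
```

```text
[-0.85  0.37  1.16  1.85 -0.37  1.16  0.31]
t 9.85 q [-0.87  0.38  1.17  1.84 -0.38  1.18  0.3 ] plan [457.  -5. 364.] [457.  -9. 362.] gap mm/deg 1.2 0.3 grip 59 6.9
0.04 -0.06 -0.05 | -3.3 -1.2 0.6
0.09 -0.13 -0.11 | -6.4 -2.6 1.0
0.14 -0.19 -0.16 | -9.5 -4.0 1.2
0.20 -0.25 -0.22 | -12.7 -5.4 1.3
0.26 -0.30 -0.29 | -15.8 -6.9 1.1
0.33 -0.35 -0.36 | -18.8 -8.4 0.8
0.41 -0.40 -0.43 | -21.9 -9.9 0.2
0.49 -0.44 -0.51 | -24.9 -11.3 -0.6
0.58 -0.48 -0.59 | -27.8 -12.6 -1.6
0.67 -0.51 -0.68 | -30.5 -13.7 -2.7
```

The arm matches the simulation. Following the planned path, leg 1.

Request:
{"api": "send_rows", "payload": {
  "series": [
    {"ax": 0.04, "ay": -0.06, "az": -0.05, "dx": -3.3, "dy": -1.2, "dz": 0.6, "hand": 1},
    {"ax": 0.09, "ay": -0.13, "az": -0.11, "dx": -6.4, "dy": -2.6, "dz": 1.0, "hand": 1},
    {"ax": 0.14, "ay": -0.19, "az": -0.16, "dx": -9.5, "dy": -4.0, "dz": 1.2, "hand": 1},
    {"ax": 0.2, "ay": -0.25, "az": -0.22, "dx": -12.7, "dy": -5.4, "dz": 1.3, "hand": 1},
    {"ax": 0.26, "ay": -0.3, "az": -0.29, "dx": -15.8, "dy": -6.9, "dz": 1.1, "hand": 1},
    {"ax": 0.33, "ay": -0.35, "az": -0.36, "dx": -18.8, "dy": -8.4, "dz": 0.8, "hand": 1},
    {"ax": 0.41, "ay": -0.4, "az": -0.43, "dx": -21.9, "dy": -9.9, "dz": 0.2, "hand": 1},
    {"ax": 0.49, "ay": -0.44, "az": -0.51, "dx": -24.9, "dy": -11.3, "dz": -0.6, "hand": 1},
    {"ax": 0.58, "ay": -0.48, "az": -0.59, "dx": -27.8, "dy": -12.6, "dz": -1.6, "hand": 1},
    {"ax": 0.67, "ay": -0.51, "az": -0.68, "dx": -30.5, "dy": -13.7, "dz": -2.7, "hand": 1}
  ]
}}

```text
clock: 10.85
eef_pos: [284.0, -296.3, 389.2]
tool_rot: [-2.332, 0.205, 2.267]
force: [-0.5, -1.0, -1.1]
width: 7.2
gripper_force: 59.1
```

```bash
python3 -c "
from show import *
b,n,c,out=resample(2); show(1,2,out[10])"
```

```text
t 10.85 q [-0.62  0.51  1.15  1.99  0.39  1.11  0.92] plan [ 293. -273.  382.] [ 284. -296.  389.] gap mm/deg 0.8 0.3 grip 59 7.2
0.07 -0.03 -0.10 | -1.3 -2.3 1.1
0.14 -0.06 -0.20 | -2.7 -4.4 1.9
0.21 -0.08 -0.31 | -4.2 -6.2 2.5
0.28 -0.11 -0.42 | -5.7 -7.7 2.9
0.34 -0.13 -0.52 | -7.3 -9.0 3.2
0.40 -0.15 -0.64 | -8.9 -10.0 3.2
0.46 -0.17 -0.75 | -10.5 -10.7 3.2
0.52 -0.19 -0.86 | -12.2 -11.0 3.0
0.58 -0.21 -0.97 | -13.8 -11.0 2.7
0.63 -0.23 -1.09 | -15.4 -10.7 2.3
```

The model is about 25 mm off in this configuration, so I'll refit with the new exact states and re-check the rest of the path.

```bash
cat > refit.py <<'E'
from show import *
s=read_state(); qn=s['qpos']
D=[([-1.18280262,.62912844,.03845767,1.51813015,-.02699691,.99633868,-.01999933],[284.71,583.79,230.61],[-3.1401,0,2.68779],1),
([-.2,.76,.87,1.77,-.7,.96,-1.21],[551.56,-200.17,180.2],[-3.14047,.001,-.59987],.4),
([-.21,.74,.89,1.75,-.68,.98,-1.23],[552.72,-203.62,195.6],[-3.14,-.003,-.602],.4),
(np.load('q0.npy'),[586.9,23.7,251.5],[2.623,-.001,1.688],1),([-.87,.38,1.17,1.84,-.38,1.18,.3],[456.8,-9.5,362.2],[-3.136,.001,1.449],.4),(qn,s['eef_pos'],s['tool_rot'],1)]
def res(x):
    r=[]
    for q,p,e,w_ in D:
        a,R=fk(q,x,S); r+=list((a-p)/10*w_)+list((Ro.from_euler('xyz',e).inv()*R).as_rotvec()*20*w_)
    return r
f=least_squares(res,P); print(f.cost,f.x.round(3)); print(np.array(f.fun).reshape(-1,6).round(2))
P[:]=f.x; np.savez('kin.npz',P=f.x,S=S)
b,n,c,out=resample(2)
q=qn.copy()
for k,(p,R) in enumerate(out[11:],11):
    q,e=step(q,p,R,12)
    if k%5==0 or e>.01: print(k,q.round(2),round(e,4),'mg',np.minimum(q-lo,hi-q).min().round(3))
E
python3 refit.py
```

```text
0.7766185959029925 [-3.70000e-02  3.52794e+02  5.41941e+02  1.43640e+01  3.80841e+02
 -1.45600e+00 -1.19000e-01  3.43793e+02  1.53700e+00]
[[-0.28  0.21  0.19 -0.    0.    0.06]
 [-0.32 -0.37 -0.17 -0.   -0.05  0.05]
 [-0.17 -0.42 -0.03 -0.03  0.05  0.06]
 [ 0.27  0.19  0.14 -0.01 -0.33  0.05]
 [ 0.2  -0.09  0.08 -0.    0.03  0.06]
 [-0.25  0.34 -0.29  0.14  0.53 -0.18]]
15 [-0.55  0.57  1.16  2.08  0.83  0.97  1.19] 0.0 mg 0.157
20 [-0.5   0.62  1.16  2.15  1.28  0.81  1.4 ] 0.0 mg 0.158
25 [-0.48  0.65  1.14  2.22  1.81  0.67  1.49] 0.0 mg 0.182
30 [-0.45  0.62  1.02  2.27  2.33  0.65  1.58] 0.0 mg 0.204
35 [-0.42  0.58  0.88  2.3   2.78  0.63  1.75] 0.0 mg 0.167
40 [-0.41  0.54  0.75  2.33  3.2   0.58  1.94] 0.0 mg 0.142
45 [-0.42  0.51  0.63  2.35  3.58  0.5   2.14] 0.0 mg 0.123
50 [-0.44  0.49  0.51  2.36  3.96  0.4   2.34] 0.0 mg 0.111
```

Request:
{"api": "send_rows", "payload": {
  "series": [
    {"ax": 0.07, "ay": -0.03, "az": -0.1, "dx": -1.3, "dy": -2.3, "dz": 1.1, "hand": 1},
    {"ax": 0.14, "ay": -0.06, "az": -0.2, "dx": -2.7, "dy": -4.4, "dz": 1.9, "hand": 1},
    {"ax": 0.21, "ay": -0.08, "az": -0.31, "dx": -4.2, "dy": -6.2, "dz": 2.5, "hand": 1},
    {"ax": 0.28, "ay": -0.11, "az": -0.42, "dx": -5.7, "dy": -7.7, "dz": 2.9, "hand": 1},
    {"ax": 0.34, "ay": -0.13, "az": -0.52, "dx": -7.3, "dy": -9.0, "dz": 3.2, "hand": 1},
    {"ax": 0.4, "ay": -0.15, "az": -0.64, "dx": -8.9, "dy": -10.0, "dz": 3.2, "hand": 1},
    {"ax": 0.46, "ay": -0.17, "az": -0.75, "dx": -10.5, "dy": -10.7, "dz": 3.2, "hand": 1},
    {"ax": 0.52, "ay": -0.19, "az": -0.86, "dx": -12.2, "dy": -11.0, "dz": 3.0, "hand": 1},
    {"ax": 0.58, "ay": -0.21, "az": -0.97, "dx": -13.8, "dy": -11.0, "dz": 2.7, "hand": 1},
    {"ax": 0.63, "ay": -0.23, "az": -1.09, "dx": -15.4, "dy": -10.7, "dz": 2.3, "hand": 1}
  ]
}}

```text
clock: 11.85
eef_pos: [303.5, -459.7, 479.8]
tool_rot: [-1.818, -0.663, 2.981]
force: [0.2, -0.1, -2.4]
width: 7.3
gripper_force: 59.2
```

```bash
cat > nxt.py <<'E'
import sys
from show import *
# freeze the planned path (made with the first model)
b,n,c,out=resample(2); k=int(sys.argv[1]); show(k,2,out[10*k])
q=read_state()['qpos']; m=9
for p,R in out[10*k+1:]: q,e=step(q,p,R,12); m=min(m,np.minimum(q-lo,hi-q).min())
print('end',q.round(2),e,m)
E
python3 nxt.py 2
```

```text
t 11.85 q [-0.47  0.62  1.11  2.16  1.26  0.85  1.43] plan [ 293. -456.  473.] [ 304. -460.  480.] gap mm/deg 2.5 0.7 grip 59 7.3
0.06 -0.03 -0.11 | -1.2 -1.3 0.2
0.11 -0.06 -0.22 | -2.6 -2.4 0.1
0.17 -0.09 -0.33 | -4.2 -3.5 -0.1
0.23 -0.12 -0.44 | -5.9 -4.4 -0.6
0.29 -0.15 -0.55 | -7.9 -5.2 -1.3
0.36 -0.18 -0.66 | -9.9 -5.8 -2.2
0.42 -0.21 -0.76 | -12.0 -6.2 -3.3
0.49 -0.24 -0.86 | -14.1 -6.5 -4.6
0.56 -0.27 -0.97 | -16.3 -6.6 -6.1
0.64 -0.30 -1.07 | -18.4 -6.4 -7.8
end [-0.42  0.48  0.49  2.36  3.94  0.39  2.35] 1.2532022814917173e-05 0.1106822915262482
```

Request:
{"api": "send_rows", "payload": {
  "series": [
    {"ax": 0.06, "ay": -0.03, "az": -0.11, "dx": -1.2, "dy": -1.3, "dz": 0.2, "hand": 1},
    {"ax": 0.11, "ay": -0.06, "az": -0.22, "dx": -2.6, "dy": -2.4, "dz": 0.1, "hand": 1},
    {"ax": 0.17, "ay": -0.09, "az": -0.33, "dx": -4.2, "dy": -3.5, "dz": -0.1, "hand": 1},
    {"ax": 0.23, "ay": -0.12, "az": -0.44, "dx": -5.9, "dy": -4.4, "dz": -0.6, "hand": 1},
    {"ax": 0.29, "ay": -0.15, "az": -0.55, "dx": -7.9, "dy": -5.2, "dz": -1.3, "hand": 1},
    {"ax": 0.36, "ay": -0.18, "az": -0.66, "dx": -9.9, "dy": -5.8, "dz": -2.2, "hand": 1},
    {"ax": 0.42, "ay": -0.21, "az": -0.76, "dx": -12.0, "dy": -6.2, "dz": -3.3, "hand": 1},
    {"ax": 0.49, "ay": -0.24, "az": -0.86, "dx": -14.1, "dy": -6.5, "dz": -4.6, "hand": 1},
    {"ax": 0.56, "ay": -0.27, "az": -0.97, "dx": -16.3, "dy": -6.6, "dz": -6.1, "hand": 1},
    {"ax": 0.64, "ay": -0.3, "az": -1.07, "dx": -18.4, "dy": -6.4, "dz": -7.8, "hand": 1}
  ]
}}

```text
clock: 12.85
eef_pos: [506.1, -431.5, 430.6]
tool_rot: [2.801, -1.342, -0.85]
force: [-0.6, -0.2, -0.9]
width: 7.6
gripper_force: 59.2
```

```bash
python3 nxt.py 3
```

```text
t 12.85 q [-0.42  0.6   0.96  2.28  2.25  0.69  1.68] plan [ 492. -433.  424.] [ 506. -431.  431.] gap mm/deg 3.8 0.9 grip 59 7.6
0.07 -0.02 -0.10 | -1.1 -2.5 -0.5
0.15 -0.03 -0.21 | -2.4 -5.0 -1.2
0.22 -0.05 -0.31 | -3.7 -7.5 -2.0
0.30 -0.05 -0.41 | -5.1 -9.9 -3.2
0.38 -0.06 -0.51 | -6.7 -12.2 -4.5
0.46 -0.06 -0.61 | -8.2 -14.3 -6.1
0.53 -0.05 -0.72 | -9.9 -16.3 -7.7
0.61 -0.05 -0.82 | -11.5 -18.1 -9.6
0.69 -0.03 -0.92 | -13.2 -19.8 -11.6
0.77 -0.02 -1.02 | -14.9 -21.2 -13.7
end [-0.38  0.48  0.44  2.36  3.9   0.37  2.41] 1.131464934747015e-05 0.11069387362298633
```

Request:
{"api": "send_rows", "payload": {
  "series": [
    {"ax": 0.07, "ay": -0.02, "az": -0.1, "dx": -1.1, "dy": -2.5, "dz": -0.5, "hand": 1},
    {"ax": 0.15, "ay": -0.03, "az": -0.21, "dx": -2.4, "dy": -5.0, "dz": -1.2, "hand": 1},
    {"ax": 0.22, "ay": -0.05, "az": -0.31, "dx": -3.7, "dy": -7.5, "dz": -2.0, "hand": 1},
    {"ax": 0.3, "ay": -0.05, "az": -0.41, "dx": -5.1, "dy": -9.9, "dz": -3.2, "hand": 1},
    {"ax": 0.38, "ay": -0.06, "az": -0.51, "dx": -6.7, "dy": -12.2, "dz": -4.5, "hand": 1},
    {"ax": 0.46, "ay": -0.06, "az": -0.61, "dx": -8.2, "dy": -14.3, "dz": -6.1, "hand": 1},
    {"ax": 0.53, "ay": -0.05, "az": -0.72, "dx": -9.9, "dy": -16.3, "dz": -7.7, "hand": 1},
    {"ax": 0.61, "ay": -0.05, "az": -0.82, "dx": -11.5, "dy": -18.1, "dz": -9.6, "hand": 1},
    {"ax": 0.69, "ay": -0.03, "az": -0.92, "dx": -13.2, "dy": -19.8, "dz": -11.6, "hand": 1},
    {"ax": 0.77, "ay": -0.02, "az": -1.02, "dx": -14.9, "dy": -21.2, "dz": -13.7, "hand": 1}
  ]
}}

```text
clock: 13.85
eef_pos: [630.3, -201.8, 298.4]
tool_rot: [2.283, -0.572, 0.632]
force: [0.5, 0.5, -0.5]
width: 7.3
gripper_force: 59.0
```

```bash
python3 nxt.py 4
```

```text
t 13.85 q [-0.39  0.52  0.7   2.34  3.08  0.55  2.07] plan [ 623. -205.  294.] [ 630. -202.  298.] gap mm/deg 5.3 1.2 grip 59 7.3
0.07 0.02 -0.11 | 0.7 -2.9 -0.3
0.13 0.04 -0.22 | 1.3 -5.8 -0.8
0.19 0.06 -0.33 | 1.8 -8.6 -1.5
0.25 0.09 -0.44 | 2.2 -11.3 -2.2
0.31 0.12 -0.55 | 2.4 -13.9 -3.2
0.36 0.15 -0.66 | 2.4 -16.4 -4.1
0.41 0.18 -0.77 | 2.4 -18.8 -5.2
0.46 0.22 -0.89 | 2.2 -21.0 -6.4
0.50 0.26 -1.00 | 2.0 -23.0 -7.6
0.54 0.30 -1.11 | 1.6 -25.0 -8.8
end [-0.36  0.47  0.41  2.36  3.86  0.36  2.44] 1.0474252467304537e-05 0.11070140096123104
```

Request:
{"api": "send_rows", "payload": {
  "series": [
    {"ax": 0.07, "ay": 0.02, "az": -0.11, "dx": 0.7, "dy": -2.9, "dz": -0.3, "hand": 1},
    {"ax": 0.13, "ay": 0.04, "az": -0.22, "dx": 1.3, "dy": -5.8, "dz": -0.8, "hand": 1},
    {"ax": 0.19, "ay": 0.06, "az": -0.33, "dx": 1.8, "dy": -8.6, "dz": -1.5, "hand": 1},
    {"ax": 0.25, "ay": 0.09, "az": -0.44, "dx": 2.2, "dy": -11.3, "dz": -2.2, "hand": 1},
    {"ax": 0.31, "ay": 0.12, "az": -0.55, "dx": 2.4, "dy": -13.9, "dz": -3.2, "hand": 1},
    {"ax": 0.36, "ay": 0.15, "az": -0.66, "dx": 2.4, "dy": -16.4, "dz": -4.1, "hand": 1},
    {"ax": 0.41, "ay": 0.18, "az": -0.77, "dx": 2.4, "dy": -18.8, "dz": -5.2, "hand": 1},
    {"ax": 0.46, "ay": 0.22, "az": -0.89, "dx": 2.2, "dy": -21.0, "dz": -6.4, "hand": 1},
    {"ax": 0.5, "ay": 0.26, "az": -1.0, "dx": 2.0, "dy": -23.0, "dz": -7.6, "hand": 1},
    {"ax": 0.54, "ay": 0.3, "az": -1.11, "dx": 1.6, "dy": -25.0, "dz": -8.8, "hand": 1}
  ]
}}

```text
clock: 14.85
eef_pos: [563.9, 32.7, 197.2]
tool_rot: [2.544, -0.008, 1.684]
force: [0.2, -0.6, -1.2]
width: 7.0
gripper_force: 58.9
```

```bash
python3 - <<'E'
from goal import *
plan(G,RT); s=read_state(); print(s['qpos'].round(2),s['gripper_force']); snap('side','s5'); snap('scene','k5')
p=s['eef_pos'];R=Ro.from_euler('xyz',s['tool_rot'])
# expected plate from measured tool pose; compare with images by template below
c4=[p+R.apply([20+x,-4*-1,-2.3-z]) for x,z in((-50,-30),(50,-30),(50,18),(38,30),(-50,30))]
for f in('s5','k5'): print(f,proj(f,c4).round(1).tolist())
E
```

```text
t 14.85 d cm [-0.42  0.28  0.36] a [-0.013 -0.006 -0.005] deg 0.9
[-0.39  0.46  0.4   2.36  3.82  0.32  2.46] 58.923731446266174
s5 [[302.6, 239.4], [288.9, 277.1], [305.5, 258.1], [311.4, 248.3], [321.9, 216.2]]
k5 [[344.0, 224.7], [375.2, 205.4], [368.0, 186.3], [362.5, 183.5], [334.2, 199.8]]
```

Request:
{"api": "send_rows", "payload": {
  "series": [
    {"ax": -0.005, "ay": -0.002, "az": -0.002, "dx": -0.2, "dy": 0.1, "dz": 0.1, "hand": 1},
    {"ax": -0.013, "ay": -0.006, "az": -0.005, "dx": -0.4, "dy": 0.3, "dz": 0.35, "hand": 1},
    {"ax": -0.013, "ay": -0.006, "az": -0.005, "dx": -0.4, "dy": 0.3, "dz": 0.35, "hand": 1},
    {"ax": -0.013, "ay": -0.006, "az": -0.005, "dx": -0.4, "dy": 0.3, "dz": 0.35, "hand": 1},
    {"ax": -0.013, "ay": -0.006, "az": -0.005, "dx": -0.4, "dy": 0.3, "dz": 0.35, "hand": 1}
  ]
}}

```text
clock: 15.45
eef_pos: [570.6, 28.6, 197.4]
tool_rot: [2.526, -0.002, 1.68]
force: [-0.5, -0.5, -1.0]
width: 6.9
gripper_force: 59.0
```

```bash
python3 - <<'E'
from goal import *
plan(G,RT); s=read_state(); print(s['qpos'].round(2),s['qd'].round(3).max(),s['gripper_force']); 
for n,f in(('side','s6'),('scene','k6'),('wrist','w6')): snap(n,f)
p=s['eef_pos'];R=Ro.from_euler('xyz',s['tool_rot'])
pp=lambda x,z,y=-4: p+R.apply([20+x,-y,-2.3-z])
# gold region on the -y face in scene: mask vs prediction
i=cv2.imread('pics/k6.png'); h=cv2.cvtColor(i,cv2.COLOR_BGR2HSV)
m=((h[...,0]>8)&(h[...,0]<25)&(h[...,1]>110)).astype(np.uint8); r=np.zeros_like(m); r[165:245,315:395]=1; m&=r
ys,xs=np.nonzero(m); q=proj('k6',[pp(-50,-30),pp(14,-30),pp(14,30),pp(-50,30)])
print('gold px',len(xs),'bbox',xs.min(),xs.max(),ys.min(),ys.max(),'pred',q.round(1).tolist())
print('label pred px',proj('k6',[pp(32,0),lab]).round(1).tolist())
L0=proj('k6',[pp(32,0)])[0]; g=cv2.cvtColor(i,cv2.COLOR_BGR2GRAY); u,v=np.int32(L0.round())
print(g[v-9:v+10:1,u-12:u+13])
# slip: same plate edge in the wrist view
a=cv2.imread('pics/w3.png',0); b=cv2.imread('pics/w6.png',0)
for f,im in(('w3',a),('w6',b)): print(f,im[120:200:4,325].tolist(), im[420:460:2,325].tolist())
t=a[400:460,285:365]; mm=cv2.matchTemplate(b[380:479,265:385],t,cv2.TM_CCOEFF_NORMED); print('near end shift',np.array(cv2.minMaxLoc(mm)[3])-[20,20],mm.max())
E
```

```text
t 15.45 d cm [ 0.07 -0.25  0.03] a [ 0.004  0.001 -0.004] deg 0.3
[-0.4   0.48  0.43  2.36  3.8   0.35  2.48] 0.002 59.027608036994934
gold px 429 bbox 337 394 193 223 pred [[344.5, 226.9], [364.9, 214.5], [355.4, 190.0], [334.4, 201.9]]
label pred px [[365.8, 199.0], [365.3, 199.0]]
[[139 148 151 153 154 155 154 154 154 154 155 156 156 157 156 156 160 164
  165 166 167 168 168 167 166]
 [141 142 143 149 152 154 154 154 154 154 154 155 155 154 155 156 158 163
  166 166 166 166 167 165 165]
 [131 130 133 142 150 152 154 153 154 155 154 153 154 154 154 155 158 163
  166 166 166 166 166 166 165]
 [118 117 123 136 147 152 153 154 154 154 153 153 152 152 153 154 155 160
  165 166 167 166 166 167 166]
 [108 109 113 129 144 150 153 154 154 154 154 152 150 144 145 150 155 158
  161 162 164 166 166 166 167]
 [104 104 110 123 139 150 153 153 153 152 153 150 141 129 133 145 152 154
  156 158 159 159 161 162 164]
 [103 104 107 117 132 145 152 153 153 150 146 137 125 113 123 140 151 154
  154 155 154 154 153 154 158]
 [100 105 104 111 124 139 149 153 151 141 129 115 105 100 113 135 150 153
  153 
[... 902 characters left out ...]
 141 150 152 152 153 154 155 154 154
  154 153 155 153 152 150 148]
 [ 90  99 102 101 102 103 103 107 117 134 147 152 153 154 154 155 154 154
  155 154 154 154 152 150 148]
 [ 99 102 102 102 102 103 104 105 112 127 143 152 153 154 154 154 154 154
  154 155 154 153 152 151 149]]
w3 [140, 56, 27, 71, 141, 141, 141, 141, 141, 143, 142, 142, 143, 142, 97, 86, 142, 148, 144, 145] [209, 213, 213, 214, 216, 216, 214, 213, 212, 210, 208, 213, 226, 75, 31, 31, 21, 21, 25, 26]
w6 [167, 168, 171, 142, 184, 187, 185, 187, 183, 187, 189, 165, 176, 167, 156, 164, 192, 194, 196, 197] [108, 106, 120, 139, 181, 189, 186, 180, 184, 182, 183, 184, 191, 66, 35, 29, 31, 23, 28, 34]
near end shift [0 0] 0.9622199
```

The engraved square is seen at about (366,199) px and the reading point projects to (365,199). The wrist view shows no slip and the pose error is about 0.3° and 3 mm. Handing in.

```bash
python3 -c "
from cell import *
print(finish_job())"
```

```text
the job is handed in; nothing more can be done
None
```

I handed the job in with the notched plate still gripped by its coated part and held steady at the reader, after 15.5 s of the 38 s allowed. Its frosted face is square to the window to within about 0.3° and the label within about 3 mm of the reading point, judging from the measured tool pose and my camera fit of the reader. No result came back.

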